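# Clip the diffuser plate onto the colony-viewing stand

### The job

Take the white diffuser plate out of the drying rack and lay it across both sloping supports of the viewing stand, long edge down on their ledges, centred and lying flat back against the bars. Let go of it, then squeeze open the sprung steel clip that is parked on the caddy wall and let it close over the plate's top edge at the long support, centred on that bar and pushed fully home, so that its jaws pinch plate and bar together. Leave the dish, the bottle and the beaker where they are.

Things in the scene. Friction and masses are not known exactly. Their poses are not given: they have to be found in the camera images.
- stand: Viewing stand base: fixed grey slab 150 (x) x 170 (y) x 10 mm with a low black lamp (56 mm across, top at z = 34 mm) in its middle. Origin: middle of its underside, on the bench; x = the way the plate will face (away from the robot), y = across, z up. The two supports stand on it at y = +58 and -58 mm; which one is on which side varies.
- support_long: Fixed steel flat bar 24 mm wide (y), 6 mm thick, on a dark 20 mm post. Origin on the bench, axes as the stand's. It leans 28 degrees from vertical, top to -x: up the bar is u = (-0.469, 0, 0.883); its front face looks along n = (0.883, 0, 0.469). Its front face meets its ledge at (30, 0, 60) mm. It rises 100 mm along u above the ledge, so it ends level with the seated plate's top edge.
- support_short: Same as the long support (axes, slope, ledge), but its bar rises only 62 mm along u above its ledge: it ends 38 mm below the seated plate's top edge. On both, the ledge is square to the bar and 14 mm deep along n, ending in a lip 4 mm thick and 8 mm high.
- seat_center (a point): Where the middle of the seated plate belongs: 50 mm up along u and 4 mm out along n from the line of the ledge corners, midway between the supports. Axes as the stand's.
- tongue_bite (a point): Point near the top of the long support's bar, 12 mm below its end along u, centred across the bar's width, in the middle of the 14 mm stack of bar (6) and seated plate (8). Axes as the long support's.
- rack: White drying rack fixed to the bench: foot 70 x 160 x 8 mm with two slotted blocks (24 mm long, tops 38 mm above the bench, 96 mm clear between them) that hold the plate upright in a 10 mm slot along the rack's y. Origin: middle of the underside.
- plate: Opal white acrylic diffuser plate, 8 mm thick (x) x 150 mm wide (y) x 100 mm high (z), about 140 g, loose, standing upright in the rack at the start with its top 108 mm above the bench. Origin: middle of its lower edge face; z up along the plate, x square to its faces.
- plate_center (a point): Middle of the plate, 50 mm above its origin along its z.
- caddy: Grey open-topped box fixed to the bench, 110 (x) x 130 (y) x 62 mm high, walls 8 mm; some odds and ends at its far side reach 93 mm. The clip is parked on its near (-x) wall. Origin: middle of the underside.
- clip: Sprung steel squeeze clip, 85 g, loose, 26 mm wide (y), jaws down. Origin: mouth (lower end) of the jaws, mid between them when 8 mm apart; z up from jaws to tabs, x = the way jaws and tabs move. Jaws 5 mm thick, throat 24 mm deep. Flat tabs z = 34 to 78 mm, 48 mm over their outsides when parked. This body is the half with jaw at -x (inner face -4 mm) and tab at +x (outer face +24 mm).
- clip_jaw (a joint): Clip opening, m: squeezing the tabs together opens the jaws equally. 0 = jaws 8 mm apart (parked); 0.014 = fully open, jaws 22 mm, tabs 34 mm over outsides; -0.005 = shut at 3 mm. The spring shuts it with 5 N at 0, 8 N on the 14 mm stack, 12 N fully open. The middle between jaws, and between tabs, lies at half this value along the clip's x.
- clip_bite (a point): Point between the clip's jaws, 12 mm above their mouth, at x = +3 mm: the middle of a 14 mm stack held in the jaws. Axes as the clip's.
- dish: Bystander: closed round culture dish, 64 mm across, 18 mm high, straw-coloured, loose. Origin: middle of the underside.
- bottle: Bystander: small brown bottle with white cap, 52 mm across, 110 mm high, loose. Origin: middle of the underside.
- beaker: Bystander: clear plastic beaker, 66 mm across, 85 mm high, loose. Origin: middle of the underside.
Not all that is in view belongs to the job. Of the things that look like the plate, the smaller one is meant. What is shaped like the clip but red is not meant.

How it is judged:
By the outcome, as a careful person would: the job done as asked, in the order asked, and still so for the second after the job is handed in, with the robot touching nothing.
It also fails if it takes over 64 s, if anything falls off the work surface, if the arm or the gripper's body presses on something with over 40 N, if the wrist force passes 120 N, or if a joint passes its speed limit or range.

### The arm

A 7-joint arm with a two-finger parallel gripper is mounted at the origin on the work surface. World frame = base frame: x ahead of the robot, y to its left, z up, the work surface at z = 0. Lengths are in m, angles in degrees, forces in N, time in s.
With the tool pointing down it reaches from about 0.4 to 0.9 m from the base axis. Payload 5.5 kg.
Tool frame: the origin (TCP) lies midway between the tips of the shut fingers; the grasp point (between the pads) lies robot.grasp_offset behind it (robot.grasp_offset is the distance from the TCP to the grasp point, in m); z points along the fingers, y is the direction in which the jaws open and shut (so a half turn about z gives the same grasp; the last joint's range is limited). The gripper opens to 92 mm and grips with 3 to 60 N. Pads are 19 mm wide; open, the fingers measure 130 mm over their backs; the gripper's body (75 mm by 190 mm) begins 47 mm behind the grasp point.
Start: joints at [-60.436, 28.699, -24.465, 88.831, 12.651, 65.22, -12.049], TCP at [0.163, 0.629, 0.227] pointing down, gripper open.
Joint ranges: [-164.97, 164.97], [-17.58, 116.51], [-87.97, 89.64], [11.32, 138.91], [-80.73, 260.73], [10.89, 115.49], [-147.41, 147.41]. Speed limits (degrees/s): [147.25, 147.25, 180, 180, 180, 180, 180].

### API

Orientations are given as [roll, pitch, yaw] about the fixed x, y, z axes, in that order (R = Rz(yaw) Ry(pitch) Rx(roll)).
In Python, from station import robot, capture, order gives the robot as it stands.
- The arm moves only by the shell command python3 -m creep 'ROWS' [FORCE]. ROWS is a JSON object of lists of equal length, an entry for each row: "linear": the shift along the tool's x, y, z each as a share of 0.02 m, from -1 to 1, a list of three; "dr": the turn, a rotation vector about the tool's x, y, z each as a share of 0.12 rad, from -1 to 1, a list of three; "fingers": the closure, from -1 (fully open) to 1 (shut). A call has 1 to 10 rows; each row shifts and turns the pose as measured when the row begins, along the tool's axes as they then stand; what a row does not reach is not made up. A row lasts 1/12 s, in which the tool goes at most 41.7 mm and 7.16 degrees, less where a joint would pass 70% of its speed; a pose out of reach is approached as far as the arm can. A call with a number of a shift or a turn outside -1 to 1 is refused whole. A call with a gripper value outside its range is refused whole. The fingers move at their own pace and stop on an object; FORCE is the grip in N (left out, the last holds). Time passes only in rows, so rows that do not move let the fingers close. It gives the time, the measured TCP pose, the force and the opening at its end, in the units of the state.
- robot.observe(): the state, without advancing time (a new reading comes with each control period).
- capture(name): name is "scene" or "top" or "wrist"; returns a dict with "pixels" (420x560x3 uint8, red, green, blue), "fx", "fy", "cx", "cy" (pixels), "rvec" (rotation vector, rad) and "tvec" (3), from world to camera coordinates, as OpenCV has them. Camera axes: x right, y down, z forward; pixel columns grow to the right and rows downward; lengths in m; the calibration is good to about 2 mm. The wrist camera is an equidistant fisheye: a pixel r from the principal point sees the ray r / f radians off the axis. A picture is of the moment at which its call begins. There is no depth.
- order.finish_job(): hands the job in, once; it reports no verdict.
The state is a dict: "time_s": time; "q": joint angles; "qd": joint speeds; "tau": joint torques, N m; "eef_pos": TCP position; "tcp_rot": TCP orientation; "ft_force": force on the tool from outside, world axes, zero at the start; "wrist_torque": the same for the moment, N m; "opening": opening from 0.0 (shut) to 1.0 (fully open).
Only numpy, scipy, OpenCV 4.12 (cv2) and the standard library are available. Lean on these libraries where they do the work, as an engineer would, in place of code of your own. Each camera call takes 0.05 s, during which the arm holds its last target.

## Working session

There is one attempt and no reset: what is moved stays moved. The work goes in short steps, Python scripts to look and compute and a shell command to move; the robot and the scene stay as the last step left them, time stands still between calls to the robot, and variables do not carry over. Pictures are saved under pics/ and viewed, and the job is handed in when it is done.

```bash
ls -la; mkdir -p pics
python3 - <<'E'
from station import robot, capture, order
import cv2,numpy as np
print(robot.observe()); print(robot.grasp_offset)
for n in ["scene","top","wrist"]:
    c=capture(n); cv2.imwrite(f"pics/{n}0.png",cv2.cvtColor(c["pixels"],cv2.COLOR_RGB2BGR))
    print(n,{k:c[k] for k in c if k!="pixels"})
    R=cv2.Rodrigues(np.array(c["rvec"],float))[0]; print("campos",-R.T@np.array(c["tvec"]).ravel())
    np.savez(f"pics/{n}0.npz",**c)
E
```

```text
total 12
drwxr-xr-x  3 agent agent 4096 Dec  5 21:30 .
drwxr-xr-x 23 root  root  4096 Dec  5 21:30 ..
drwxr-xr-x  2 agent agent 4096 Dec  5 21:30 pics
{'time_s': 0.0, 'q': array([-60.43523988,  28.75359562, -24.45248957,  88.89112903,
        12.65195426,  65.21952569, -12.05117062]), 'qd': array([-0.0348917 , -0.10603628,  0.0056451 ,  0.08061035, -0.02834188,
       -0.07039932, -0.03247789]), 'tau': array([-1.83635957e-04, -5.66587830e+01, -5.81610918e+00, -2.79115051e+01,
       -6.85145776e-02,  3.07204365e-02,  1.85396198e-04]), 'eef_pos': array([0.16246004, 0.6286515 , 0.22568186]), 'tcp_rot': array([-1.79889342e+02, -2.52109233e-03,  1.65516378e+02]), 'ft_force': array([-1.25991377,  0.40521806,  0.12655035]), 'wrist_torque': array([-0.00049689,  0.01943527, -0.02480465]), 'opening': 1.0007174097209015}
0.0188
scene {'fx': 437.24402228057596, 'fy': 437.24402228057596, 'cx': 278.6957573547412, 'cy': 209.12926906035426, 'rvec': array([ 1.67413241,  1.94484058, -0.7505998 ]), 'tvec': array([ 0.08842019, -0.32698693,  1.30327285])}
campos [1.11490578 0.08379006 0.75048186]
top {'fx': 392.34377629572816, 'fy': 392.34377629572816, 'cx': 283.4381956638731, 'cy': 207.75257739603043, 'rvec': array([ 2.0980246 , -2.12863961,  0.18674687]), 'tvec': array([0.00791041, 0.548509  , 0.86380942])}
campos [ 0.37346698 -0.01326243  0.95259537]
wrist {'fx': 325.19226210127806, 'fy': 325.19226210127806, 'cx': 280.2662291397686, 'cy': 211.13862346474465, 'rvec': array([-2.29376043, -1.77514051, -0.25699181]), 'tvec': array([-0.64834902, -0.03540795,  0.3909167 ])}
campos [0.08770519 0.64770779 0.38367755]
```

View pics/scene0.png

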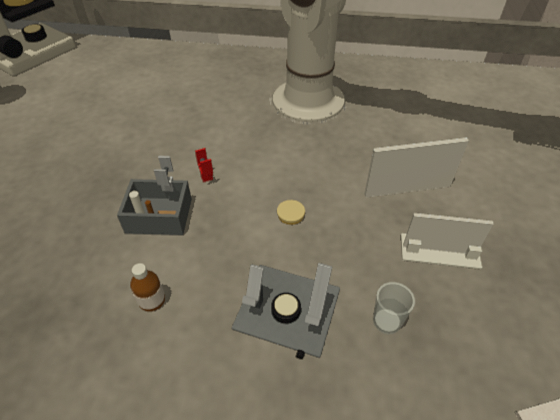

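View pics/top0.png

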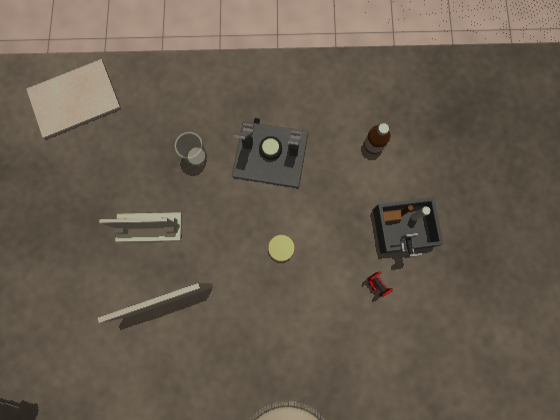

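View pics/wrist0.png

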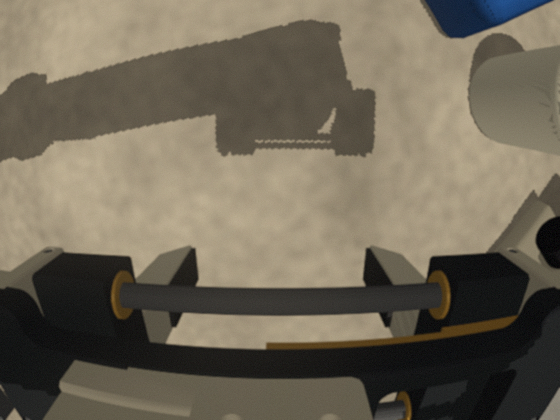

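```bash
cat > h.py <<'E'
import numpy as np,cv2
def load(n): return dict(np.load(f"pics/{n}.npz"))
def pose(c): return cv2.Rodrigues(np.array(c["rvec"],float).ravel())[0],np.array(c["tvec"],float).ravel()
def ray(c,px):
    R,t=pose(c); d=np.array([(px[0]-c["cx"])/c["fx"],(px[1]-c["cy"])/c["fy"],1.]); return -R.T@t,R.T@d
def onz(c,px,z):
    o,d=ray(c,px); return o+d*(z-o[2])/d[2]
def proj(c,p):
    R,t=pose(c); q=R@np.asarray(p,float)+t; return np.array([c["fx"]*q[0]/q[2]+c["cx"],c["fy"]*q[1]/q[2]+c["cy"]])
def tri(c1,p1,c2,p2):
    o1,d1=ray(c1,p1);o2,d2=ray(c2,p2);d1/=np.linalg.norm(d1);d2/=np.linalg.norm(d2)
    A=np.stack([d1,-d2],1);s=np.linalg.lstsq(A,o2-o1,rcond=None)[0]
    a=o1+s[0]*d1;b=o2+s[1]*d2; return (a+b)/2,np.linalg.norm(a-b)
def crop(c,x0,y0,x1,y1,k,f):
    im=cv2.cvtColor(c["pixels"],cv2.COLOR_RGB2BGR)[y0:y1,x0:x1]
    im=cv2.resize(im,None,fx=k,fy=k,interpolation=cv2.INTER_CUBIC)
    im=cv2.convertScaleAbs(im,alpha=1.4,beta=10)
    cv2.imwrite(f,im)
E
python3 - <<'E'
from h import *
t=load("top0");s=load("scene0")
a=[(t,225,110,315,195),(t,90,195,190,250),(t,360,190,450,310)]
def g(c,x0,y0,x1,y1,k):
    im=cv2.cvtColor(c["pixels"],cv2.COLOR_RGB2BGR)[y0:y1,x0:x1]; im=cv2.resize(im,None,fx=k,fy=k,interpolation=cv2.INTER_NEAREST)
    im=cv2.convertScaleAbs(im,alpha=1.5,beta=10)
    for x in range((x0+9)//10*10,x1,10):
        cv2.line(im,((x-x0)*k,0),((x-x0)*k,5),(0,255,255),1);cv2.putText(im,str(x),((x-x0)*k,14),0,.35,(0,255,255),1)
    for y in range((y0+9)//10*10,y1,10):
        cv2.line(im,(0,(y-y0)*k),(5,(y-y0)*k),(0,255,255),1);cv2.putText(im,str(y),(6,(y-y0)*k+4),0,.35,(0,255,255),1)
    return im
def pad(im): 
    o=np.zeros((600,400,3),np.uint8); h,w=im.shape[:2]; o[:min(h,600),:min(w,400)]=im[:600,:400]; return o
cv2.imwrite("pics/c1.png",np.vstack([g(t,95,200,195,250,7),g(s,395,200,495,230+40-35,7)])[:600,:800])
cv2.imwrite("pics/c2.png",g(t,225,110,315,195,7))
cv2.imwrite("pics/c3.png",g(t,365,195,445,305,5))
cv2.imwrite("pics/c4.png",g(s,230,255,345,350,6))
cv2.imwrite("pics/c5.png",g(s,115,145,225,240,6))
cv2.imwrite("pics/c6.png",g(s,390,200,500,275,7))
E
```

```text
(no output)
```

View pics/c1.png

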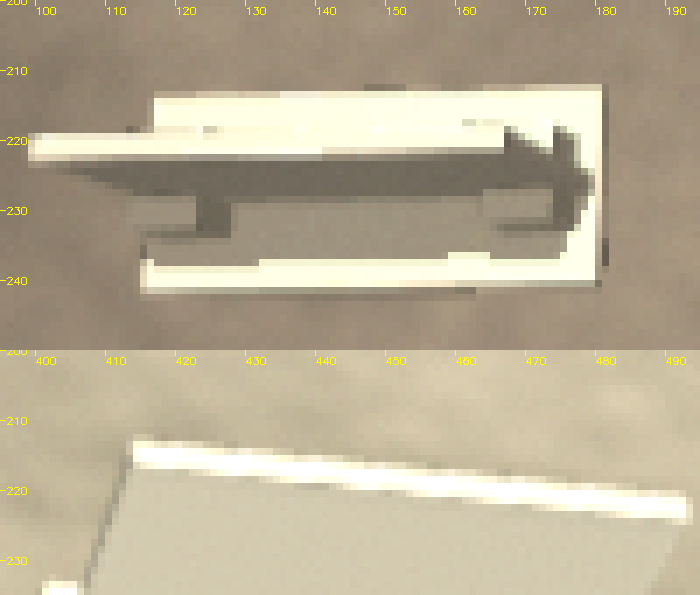

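View pics/c2.png

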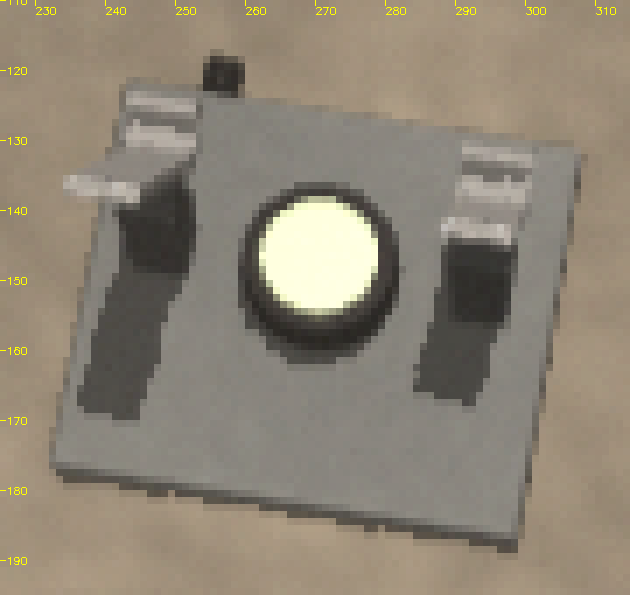

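View pics/c3.png

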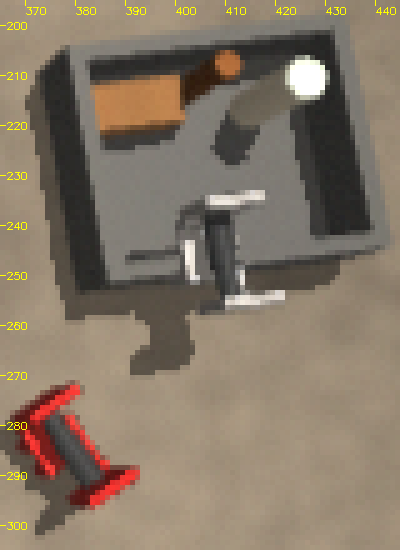

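View pics/c4.png

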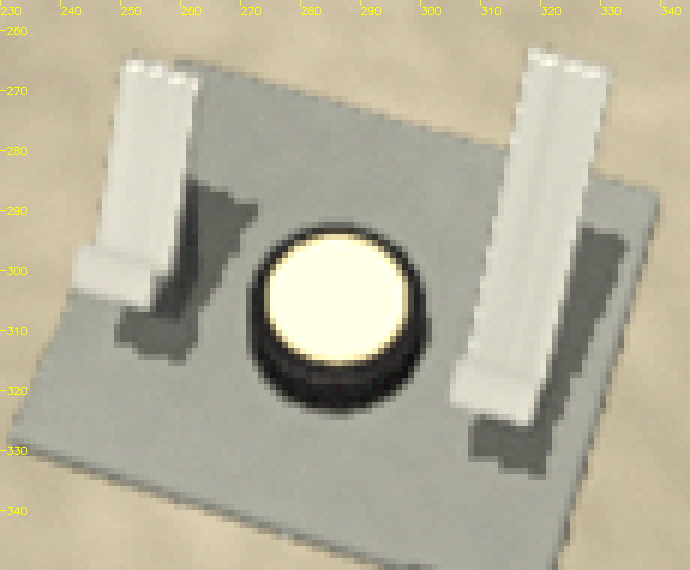

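View pics/c5.png

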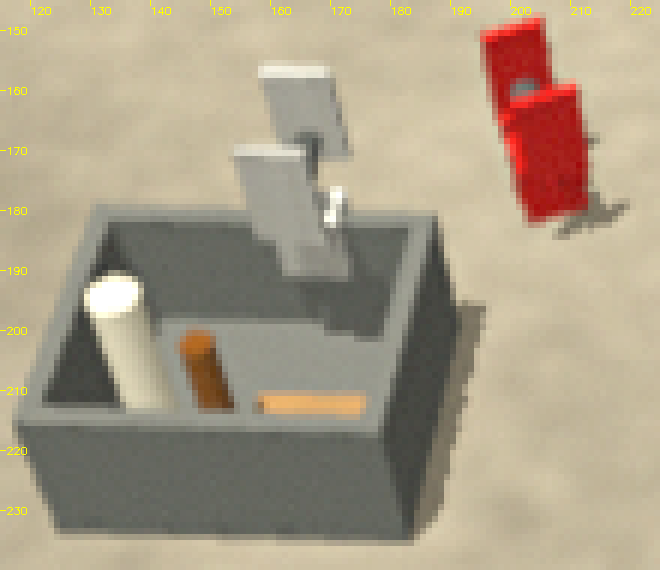

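View pics/c6.png

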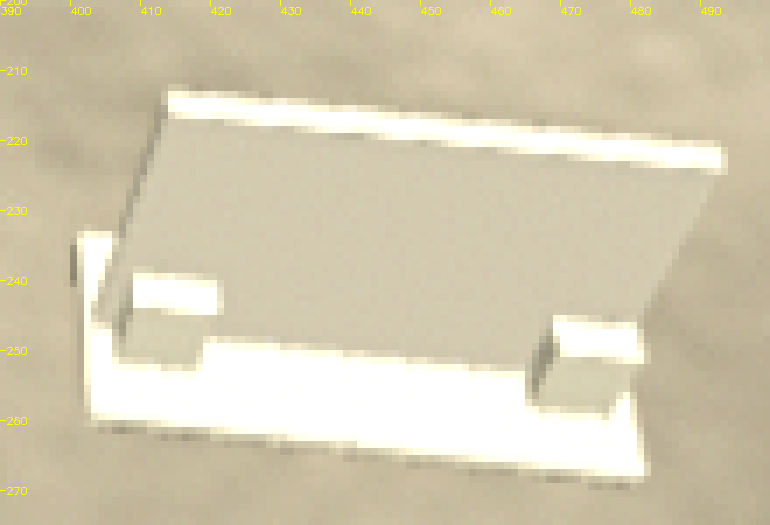

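Run:
```python
from h import *
np.set_printoptions(precision=4,suppress=True)
t=load("top0");s=load("scene0")
print("rack top", *[onz(t,p,.008) for p in [(116.7,214),(180.5,213),(180.5,240.5),(115.5,241.3)]],sep="\n")
print("rack scene", *[onz(s,p,.008) for p in [(401,233.5),(402,260),(481.5,267.5)]],sep="\n")
print("plate scene",*[onz(s,p,.108) for p in [(413,213),(413,217),(492.5,220.5),(492.5,224.5)]],sep="\n")
print("plate top",*[onz(t,p,.108) for p in [(99,219.2),(99,222.8),(167,219),(167,222)]],sep="\n")
print("slab top",*[onz(t,p,.010) for p in [(242.5,121),(307.5,131),(299,186.5),(232,176.5)]],sep="\n")
print("slab scene",*[onz(s,p,.010) for p in [(340,187.5+100),(324,350),(231,329.5),(259,265)]],sep="\n")
print("caddy top rim",*[onz(t,p,.062) for p in [(376.5,204.5),(433,200),(441,244.5),(380.5,253)]],sep="\n")
print("caddy scene rim",*[onz(s,p,.062) for p in [(131,180),(187,181.5),(181.5,217),(117.5,215)]],sep="\n")
L=.883
print("bar tops: long");
zt=.060+.1*L
# front top corners scene; top view back/front edge
for a in [(s,(317.7,264)),(s,(331,266.5)),(t,(233.5,137.5)),(t,(245,138.5))]: print(onz(a[0],a[1],zt))
print("short"); zt=.06+.062*L
for a in [(s,(250,265.5)),(s,(262.5,269)),(t,(287.5,143)),(t,(297.5,144))]: print(onz(a[0],a[1],zt))
```

```text
rack top
[0.5483 0.4116 0.008 ]
[0.5483 0.2538 0.008 ]
[0.4805 0.2513 0.008 ]
[0.4808 0.4099 0.008 ]
rack scene
[0.4864 0.2533 0.008 ]
[0.5573 0.253  0.008 ]
[0.5524 0.412  0.008 ]
plate scene
[0.5154 0.2554 0.108 ]
[0.526  0.2549 0.108 ]
[0.5126 0.4056 0.108 ]
[0.5231 0.4039 0.108 ]
plate top
[0.5188 0.4051 0.108 ]
[0.5107 0.4044 0.108 ]
[0.5168 0.2548 0.108 ]
[0.5102 0.2545 0.108 ]
slab top
[0.7851 0.1026 0.01  ]
[ 0.7546 -0.0631  0.01  ]
[ 0.6098 -0.0386  0.01  ]
[0.6383 0.1278 0.01  ]
slab scene
[0.6434 0.1301 0.01  ]
[0.7757 0.1096 0.01  ]
[ 0.7619 -0.0615  0.01  ]
[ 0.6145 -0.0366  0.01  ]
caddy top rim
[ 0.551 -0.215  0.062]
[ 0.5594 -0.3453  0.062 ]
[ 0.4566 -0.3545  0.062 ]
[ 0.4394 -0.2175  0.062 ]
caddy scene rim
[ 0.4643 -0.3559  0.062 ]
[ 0.4505 -0.2292  0.062 ]
[ 0.5545 -0.2099  0.062 ]
[ 0.5688 -0.3446  0.062 ]
bar tops: long
[0.6916 0.0822 0.1483]
[0.6933 0.1044 0.1483]
[0.687  0.1049 0.1483]
[0.6842 0.0799 0.1483]
short
[ 0.6886 -0.035   0.1147]
[ 0.6926 -0.012   0.1147]
[ 0.6846 -0.012   0.1147]
[ 0.6818 -0.0344  0.1147]
```

```bash
python3 -m creep '{"linear":[[-1,-0.48,0],[-1,-0.48,0],[-1,-0.48,0],[-1,-0.48,0],[-1,-0.48,0],[-1,-0.48,0],[-1,-0.48,0],[-1,-0.48,0],[-1,-0.48,0],[-1,-0.48,0]],"dr":[[0,0,0],[0,0,0],[0,0,0],[0,0,0],[0,0,0],[0,0,0],[0,0,0],[0,0,0],[0,0,0],[0,0,0]],"fingers":[-1,-1,-1,-1,-1,-1,-1,-1,-1,-1]}' 25
python3 -m creep '{"linear":[[0,0,0],[0,0,0],[0,0,0],[0,0,0],[0,0,0],[0,0,0],[0,0,0],[0,0,0],[0,0,0],[0,0,0]],"dr":[[0,0,1],[0,0,1],[0,0,1],[0,0,1],[0,0,1],[0,0,1],[0,0,1],[0,0,1],[0,0,1],[0,0,1]],"fingers":[-1,-1,-1,-1,-1,-1,-1,-1,-1,-1]}' 25
```

```text
time_s: 0.98
eef_pos: [0.3302, 0.4825, 0.2213]
tcp_rot: [-179.6, -0.4, 166.3]
ft_force: [0.5, 0.1, 0.3]
opening: 1.004
time_s: 1.82
eef_pos: [0.338, 0.4726, 0.2174]
tcp_rot: [-179.4, 0.7, 94.6]
ft_force: [0.0, -1.0, -0.1]
opening: 1.002
```

```bash
cat > go.py <<'E'
import sys,numpy as np
from scipy.spatial.transform import Rotation as R
from station import robot
def delta(p,rot):
    o=robot.observe(); A=R.from_euler('xyz',o["tcp_rot"],degrees=True)
    B=rot if isinstance(rot,R) else R.from_euler('xyz',rot,degrees=True)
    l=A.inv().apply(np.array(p)-o["eef_pos"])/.02; r=(A.inv()*B).as_rotvec()/.12
    print("pos",o["eef_pos"].round(4),"rot",o["tcp_rot"].round(2),"t",round(o["time_s"],2),"f",o["ft_force"].round(1),"op",round(o["opening"],3))
    print("need lin",l.round(2),"dr",r.round(2))
if __name__=="__main__":
    a=[float(x) for x in sys.argv[1:]]; delta(a[:3],a[3:6])
E
python3 go.py .5165 .330 .18 180 0 90
```

```text
pos [0.338  0.4726 0.2174] rot [-179.37    0.74   94.63] t 1.82 f [ 0.  -1.  -0.1] op 1.002
need lin [-7.8   8.34  1.88] dr [-0.09  0.11  0.67]
```

```bash
python3 -m creep '{"linear":[[-0.8,0.9,0.1],[-0.8,0.9,0.1],[-0.8,0.9,0.1],[-0.8,0.9,0.1],[-0.8,0.9,0.2],[-0.8,0.9,0.2],[-0.8,0.9,0.2],[-0.8,0.9,0.2],[-0.8,0.9,0.2],[0,0,0]],"dr":[[-0.1,0.1,0.6],[0,0,0],[0,0,0],[0,0,0],[0,0,0],[0,0,0],[0,0,0],[0,0,0],[0,0,0],[0,0,0]],"fingers":[-1,-1,-1,-1,-1,-1,-1,-1,-1,-1]}' 25; python3 go.py .5165 .330 .18 180 0 90
python3 - <<'E'
from station import capture
from h import *
c=capture("wrist"); cv2.imwrite("pics/w1.png",cv2.cvtColor(c["pixels"],cv2.COLOR_RGB2BGR)); np.savez("pics/w1.npz",**c)
c=capture("top"); crop(c,60,150,220,270,5,"pics/t1.png"); np.savez("pics/t1.npz",**c)
E
```

```text
time_s: 2.65
eef_pos: [0.5036, 0.326, 0.1854]
tcp_rot: [-179.9, 0.2, 90.4]
ft_force: [0.9, -1.5, 0.1]
opening: 1.005
pos [0.5036 0.326  0.1854] rot [-1.7988e+02  1.5000e-01  9.0410e+01] t 2.65 f [ 0.9 -1.5  0.1] op 1.005
need lin [0.2  0.65 0.27] dr [-0.02  0.02  0.06]
```

View pics/w1.png

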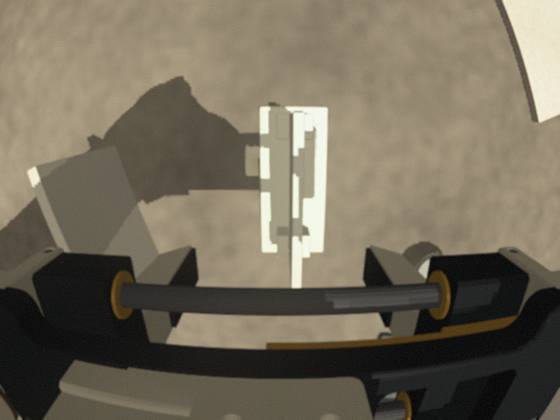

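View pics/t1.png

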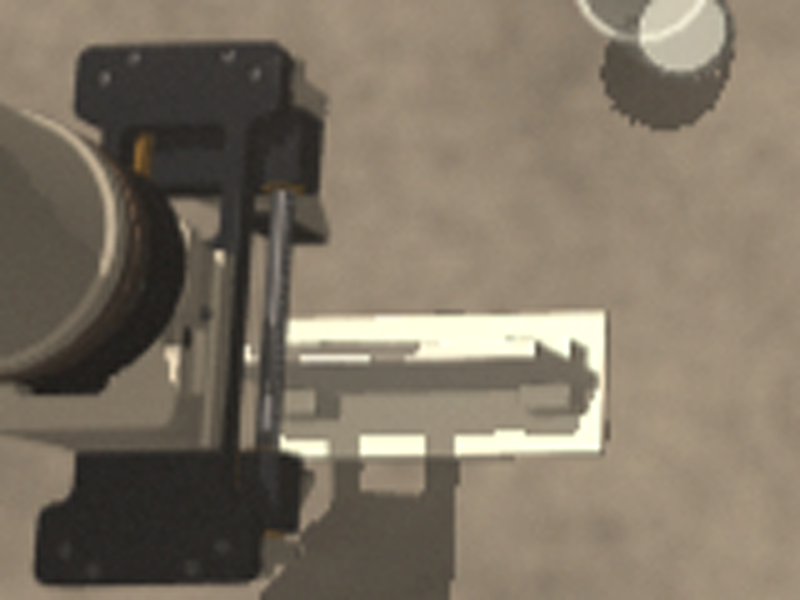

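```bash
cat >> h.py <<'E'
def wray(c,px):
    R,t=pose(c); u=np.array([px[0]-c["cx"],px[1]-c["cy"]],float); r=np.hypot(*u); th=r/c["fx"]
    d=np.array([*(np.sin(th)*u/max(r,1e-9)),np.cos(th)]); return -R.T@t,R.T@d
def wonz(c,px,z):
    o,d=wray(c,px); return o+d*(z-o[2])/d[2]
def grid(c,x0,y0,x1,y1,k,f,al=1.5):
    im=cv2.cvtColor(c["pixels"],cv2.COLOR_RGB2BGR)[y0:y1,x0:x1]; im=cv2.resize(im,None,fx=k,fy=k,interpolation=cv2.INTER_NEAREST)
    im=cv2.convertScaleAbs(im,alpha=al,beta=0)
    for x in range((x0+9)//10*10,x1,10):
        cv2.line(im,((x-x0)*k,0),((x-x0)*k,5),(0,255,255),1);cv2.putText(im,str(x),((x-x0)*k,14),0,.35,(0,255,255),1)
    for y in range((y0+9)//10*10,y1,10):
        cv2.line(im,(0,(y-y0)*k),(5,(y-y0)*k),(0,255,255),1);cv2.putText(im,str(y),(6,(y-y0)*k+4),0,.35,(0,255,255),1)
    cv2.imwrite(f,im)
E
python3 - <<'E'
from h import *
c=load("w1"); grid(c,240,95,350,300,3,"pics/w1g.png",1.1)
E
```

```text
(no output)
```

View pics/w1g.png

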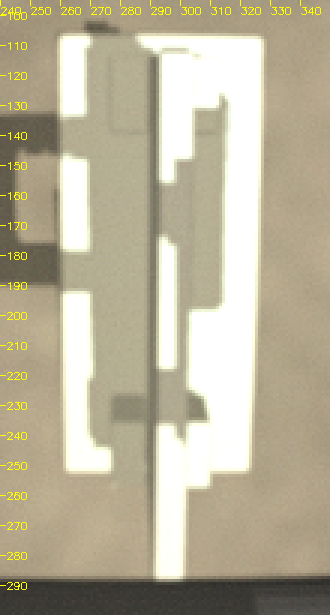

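Run:
```python
from h import *
np.set_printoptions(precision=4,suppress=True)
c=load("w1")
for p in [(291.5,285),(301.5,285),(292,255),(293,115),(299,180),(299,215)]: print("pl",p,wonz(c,p,.108))
for p in [(259,107),(327,107),(325,252),(261,252)]: print("foot",p,wonz(c,p,.008))
```

```text
pl (291.5, 285) [0.5129 0.2687 0.108 ]
pl (301.5, 285) [0.5212 0.2687 0.108 ]
pl (292, 255) [0.5128 0.2961 0.108 ]
pl (293, 115) [0.5119 0.4039 0.108 ]
pl (299, 180) [0.5169 0.3563 0.108 ]
pl (299, 215) [0.5175 0.3293 0.108 ]
foot (259, 107) [0.4811 0.4125 0.008 ]
foot (327, 107) [0.5504 0.4135 0.008 ]
foot (325, 252) [0.5543 0.2544 0.008 ]
foot (261, 252) [0.482  0.2542 0.008 ]
```

```bash
python3 -m creep '{"linear":[[0.2,0.7,0],[0,0,0.5],[0,0,1],[0,0,1],[0,0,1],[0,0,1],[0,0,0.5],[0,0,0]],"dr":[[0,0,0],[0,0,0],[0,0,0],[0,0,0],[0,0,0],[0,0,0],[0,0,0],[0,0,0]],"fingers":[-1,-1,-1,-1,-1,-1,-1,-1]}' 25; python3 go.py .517 .330 .078 180 0 90.4
```

```text
time_s: 3.42
eef_pos: [0.5026, 0.3457, 0.0807]
tcp_rot: [-179.5, -0.4, 91.5]
ft_force: [-0.8, 0.1, 0.4]
opening: 0.999
pos [0.5026 0.3457 0.0807] rot [-179.51   -0.41   91.5 ] t 3.42 f [-0.8  0.1  0.4] op 0.999
need lin [-0.81  0.7   0.12] dr [-0.07 -0.06  0.16]
```

```bash
python3 -m creep '{"linear":[[-0.4,0.4,0.1],[-0.4,0.4,0],[0,0,0]],"dr":[[-0.1,-0.1,0.1],[0,0,0],[0,0,0]],"fingers":[-1,-1,-1]}' 25; python3 go.py .517 .330 .078 180 0 90.4
```

```text
time_s: 3.67
eef_pos: [0.5181, 0.3308, 0.079]
tcp_rot: [179.8, 0.3, 91.0]
ft_force: [1.8, -1.1, 0.2]
opening: 1.002
pos [0.5181 0.3308 0.079 ] rot [179.8    0.34  91.  ] t 3.67 f [ 1.8 -1.1  0.2] op 1.002
need lin [-0.04 -0.06  0.05] dr [0.03 0.05 0.09]
```

Within 1 mm of the grasp. Close.

```bash
python3 -m creep '{"linear":[[-0.05,-0.05,0.05],[0,0,0],[0,0,0],[0,0,0],[0,0,0],[0,0,0],[0,0,0],[0,0,0]],"dr":[[0,0,0.1],[0,0,0],[0,0,0],[0,0,0],[0,0,0],[0,0,0],[0,0,0],[0,0,0]],"fingers":[1,1,1,1,1,1,1,1]}' 25; python3 go.py .517 .330 .078 180 0 90.4
```

```text
time_s: 4.33
eef_pos: [0.5208, 0.3303, 0.0826]
tcp_rot: [179.4, 0.1, 90.1]
ft_force: [-1.2, 0.4, 0.1]
opening: 0.467
pos [0.5208 0.3303 0.0826] rot [1.7941e+02 8.0000e-02 9.0060e+01] t 4.33 f [-1.2  0.4  0.1] op 0.467
need lin [-0.02 -0.19  0.23] dr [ 0.09  0.01 -0.05]
```

```bash
python3 -m creep '{"linear":[[0,-0.2,0.2],[0,0,0],[0,0,0],[0,0,0]],"dr":[[0.1,0,-0.05],[0,0,0],[0,0,0],[0,0,0]],"fingers":[1,1,1,1]}' 25; python3 go.py .517 .330 .078 180 0 90.4
```

```text
time_s: 4.67
eef_pos: [0.5159, 0.3305, 0.0778]
tcp_rot: [-179.8, 0.1, 90.5]
ft_force: [-0.8, 0.4, 0.3]
opening: 0.177
pos [0.5159 0.3305 0.0778] rot [-1.7978e+02  9.0000e-02  9.0480e+01] t 4.67 f [-0.8  0.4  0.3] op 0.177
need lin [-0.03  0.05 -0.01] dr [-0.03  0.01  0.01]
```

```bash
python3 -m creep '{"linear":[[0,0,0],[0,0,0],[0,0,0]],"dr":[[0,0,0],[0,0,0],[0,0,0]],"fingers":[1,1,1]}' 25; python3 go.py .517 .330 .078 180 0 90.4
```

```text
time_s: 4.92
eef_pos: [0.516, 0.3305, 0.0776]
tcp_rot: [-179.8, 0.1, 90.5]
ft_force: [0.0, 0.0, -0.7]
opening: 0.089
pos [0.516  0.3305 0.0776] rot [-1.7978e+02  9.0000e-02  9.0470e+01] t 4.92 f [ 0.   0.  -0.7] op 0.089
need lin [-0.02  0.05 -0.02] dr [-0.03  0.01  0.01]
```

```bash
cat > st.py <<'E'
# usage: st.py du dn dy [tcp_below_top] [stand x y yaw]   (m) deltas rel. to seated plate pose
import sys,numpy as np
from scipy.spatial.transform import Rotation as R
from go import delta
S=np.array([.700,.0335,0]);YAW=-9.75;BT=.0304
th=np.radians(28);u=np.array([-np.sin(th),0,np.cos(th)]);n=np.array([np.cos(th),0,np.sin(th)]);y=np.array([0,1.,0])
Z=R.from_euler('z',YAW,degrees=True)
def seat(du,dn,dy,bt=BT):
    p=np.array([.030,0,.060])+u*(.1-bt+du)+n*(.004+dn)+y*dy
    return S+Z.apply(p), Z*R.from_matrix(np.stack([y,n,-u],1))
if __name__=="__main__":
    a=[float(x) for x in sys.argv[1:]]
    p,r=seat(*a); print("target",p.round(4),r.as_euler('xyz',degrees=True).round(2)); delta(p,r)
E
python3 -m creep '{"linear":[[0,0,-0.3],[0,0,-0.8],[0,0,-1],[0,0,-1],[0,0,-1],[0,0,-1],[0,0,-1],[0,0,-1],[0,0,-0.8],[0,0,-0.3]],"dr":[[0,0,0],[0,0,0],[0,0,0],[0,0,0],[0,0,0],[0,0,0],[0,0,0],[0,0,0],[0,0,0],[0,0,0]],"fingers":[1,1,1,1,1,1,1,1,1,1]}' 25; python3 st.py .08 .04 0
```

```text
time_s: 5.75
eef_pos: [0.5153, 0.3274, 0.2476]
tcp_rot: [-179.5, 0.4, 90.4]
ft_force: [1.0, -0.0, -1.0]
opening: 0.089
target [0.6986 0.0337 0.2127] [152.     0.    80.25]
pos [0.5153 0.3274 0.2476] rot [-179.53    0.4    90.4 ] t 5.75 f [ 1. -0. -1.] op 0.089
need lin [-14.74   9.08   1.78] dr [-4.12 -0.3   1.46]
```

```bash
python3 -m creep '{"linear":[[-0.5,0.3,0],[-1,0.6,0],[-1,0.6,0],[-1,0.6,0],[-1,0.6,0],[-1,0.6,0],[-1,0.6,0],[-1,0.6,0],[-1,0.6,0],[-1,0.6,0]],"dr":[[0,0,0],[0,0,0],[0,0,0],[0,0,0],[0,0,0],[0,0,0],[0,0,0],[0,0,0],[0,0,0],[0,0,0]],"fingers":[1,1,1,1,1,1,1,1,1,1]}' 25;  python3 -m creep '{"linear":[[-0.8,0.5,0],[-0.5,0.3,0],[0,0,0],[0,0,0],[0,0,0],[0,0,0]],"dr":[[-0.4,0,0.2],[-0.7,0,0.25],[-0.8,-0.1,0.25],[-0.8,-0.1,0.25],[-0.8,0,0.25],[-0.5,0,0.2]],"fingers":[1,1,1,1,1,1]}' 25; python3 st.py .08 .04 0
```

```text
time_s: 6.58
eef_pos: [0.6297, 0.129, 0.239]
tcp_rot: [-178.8, 0.5, 91.1]
ft_force: [-0.8, -0.7, -1.3]
opening: 0.085
time_s: 7.08
eef_pos: [0.6494, 0.0781, 0.2295]
tcp_rot: [153.0, 0.3, 79.8]
ft_force: [-0.4, -1.3, -1.8]
opening: 0.084
target [0.6986 0.0337 0.2127] [152.     0.    80.25]
pos [0.6494 0.0781 0.2295] rot [153.03   0.34  79.82] t 7.08 f [-0.4 -1.3 -1.8] op 0.084
need lin [-1.74  2.12  2.03] dr [-0.15  0.07 -0.03]
```

```bash
python3 -m creep '{"linear":[[-0.3,0.7,0],[-0.6,0.7,0],[-0.6,0.7,0],[-0.3,0.1,0],[0,0,0.5],[0,0,0.8],[0,0,0.5],[0,0,0]],"dr":[[-0.1,0,0],[-0.05,0,0],[0,0,0],[0,0,0],[0,0,0],[0,0,0],[0,0,0],[0,0,0]],"fingers":[1,1,1,1,1,1,1,1]}' 25; python3 st.py .08 .04 0
python3 - <<'E'
from station import capture
from h import *
for n in ["scene","top","wrist"]:
    c=capture(n); np.savez(f"pics/{n}2.npz",**c)
    cv2.imwrite(f"pics/{n}2.png",cv2.cvtColor(c["pixels"],cv2.COLOR_RGB2BGR))
grid(load("scene2"),220,180,360,360,4,"pics/s2g.png")
grid(load("top2"),180,80,340,200,5,"pics/t2g.png")
E
```

```text
time_s: 7.75
eef_pos: [0.689, 0.0248, 0.2047]
tcp_rot: [153.0, 1.0, 79.8]
ft_force: [0.3, -0.2, -1.9]
opening: 0.082
target [0.6986 0.0337 0.2127] [152.     0.    80.25]
pos [0.689  0.0248 0.2047] rot [152.95   0.97  79.82] t 7.75 f [ 0.3 -0.2 -1.9] op 0.082
need lin [ 0.52  0.54 -0.18] dr [-0.14  0.15  0.01]
```

View pics/s2g.png

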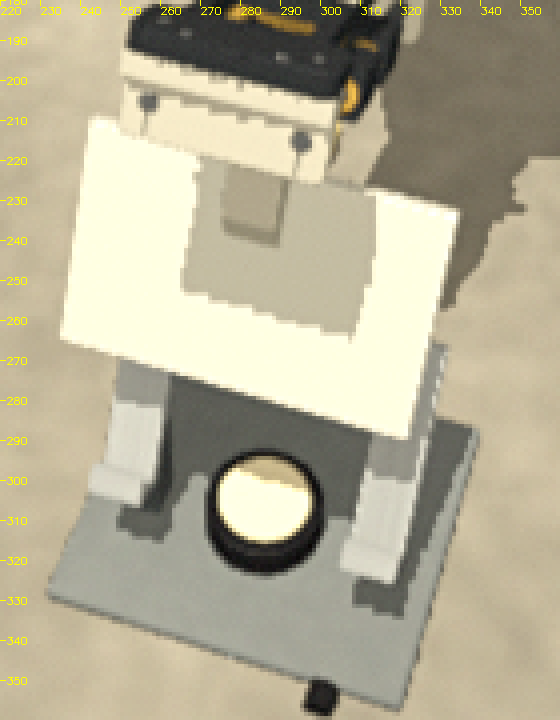

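View pics/t2g.png

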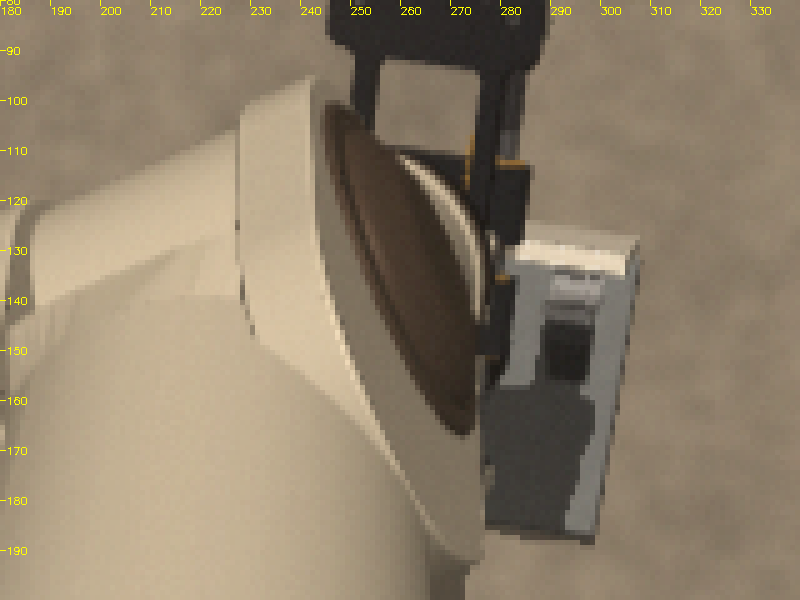

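View pics/wrist2.png

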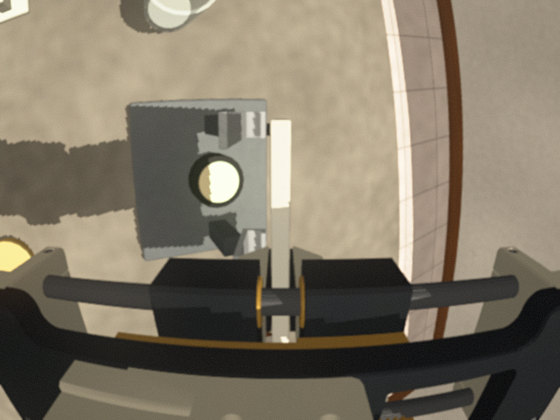

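Run:
```python
from h import *
from scipy.spatial.transform import Rotation as R
from station import robot
np.set_printoptions(precision=1,suppress=True)
o=robot.observe(); A=R.from_euler('xyz',o["tcp_rot"],degrees=True)
s=load("scene2");t=load("top2")
meas={(-1,-.0304):(242,210),(-1,.0696):(235.7,264.5),(1,.0696):(320,289),(1,-.0304):(333,232)}
for (sx,z),m in meas.items():
    P=o["eef_pos"]+A.apply([.075*sx,.004,z]); q=proj(s,P); print(sx,z,P.round(4),q,"meas-pred px",np.array(m)-q)
import sys
sys.argv=["x"]
from st import S,Z,u,n,y
# stand features predicted vs measured
def W(p): return S+Z.apply(np.array(p)/1000)
for nm,p,ms,mt in [("slab +-",(75,85,10),(399.0/4+220,357.5),(242.5,121)),("slab far -",(75,-85,10),(231.5,329.5),(307.5,131)),("near -",(-75,-85,10),(259,265),(299,186.5)),("near +",(-75,85,10),(340,287.5),(232,176.5))]:
    print(nm,"scene",np.array(ms)-proj(s,W(p)),"top",np.array(mt)-proj(t,W(p)))
L=u*100+np.array([30,0,60]); Sh=u*62+np.array([30,0,60])
for nm,b,ys,ms in [("long",L,(70,46),((331,266.5),(317.7,264))),("short",Sh,(-46,-70),((262.5,269),(250,265.5)))]:
    for yy,m in zip(ys,ms): print(nm,yy,np.array(m)-proj(s,W(b+y*yy)))
```

```text
-1 -0.0304 [ 0.7 -0.   0.2] [241.9 208.6] meas-pred px [0.1 1.4]
-1 0.0696 [ 0.7 -0.1  0.1] [234.4 263.4] meas-pred px [1.3 1.1]
1 0.0696 [0.7 0.1 0.1] [321.4 289. ] meas-pred px [-1.4 -0. ]
1 -0.0304 [0.7 0.1 0.2] [334.2 233.1] meas-pred px [-1.2 -1.1]
slab +- scene [-0.8  1.1] top [0.8 1.2]
slab far - scene [1.  1.3] top [0.1 1.8]
near - scene [0.2 1.2] top [0.4 0.7]
near + scene [-0.   1.3] top [0.9 0.8]
long 70 [-0.5 -1. ]
long 46 [0.3 0.3]
short -46 [ 0.  -0.2]
short -70 [ 0.4 -0.1]
```

```bash
python3 -m creep '{"linear":[[0.4,0.2,0.2],[0.1,-0.3,0.7],[0,-0.1,0.9],[0,0,0.7],[0,0,0.3],[0,0,0]],"dr":[[-0.1,0.15,0],[0,0,0],[0,0,0],[0,0,0],[0,0,0],[0,0,0]],"fingers":[1,1,1,1,1,1]}' 25; python3 st.py .02 .025 0
```

```text
time_s: 8.4
eef_pos: [0.7185, 0.0392, 0.1593]
tcp_rot: [151.5, -0.6, 80.8]
ft_force: [-0.9, 1.1, -1.2]
opening: 0.084
target [0.7133 0.0312 0.1527] [152.     0.    80.25]
pos [0.7185 0.0392 0.1593] rot [151.45  -0.57  80.84] t 8.4 f [-0.9  1.1 -1.2] op 0.084
need lin [-0.44 -0.32  0.19] dr [ 0.08 -0.11  0.04]
```

```bash
python3 -m creep '{"linear":[[-0.4,-0.4,0.2],[0,-0.3,0.1],[0,-0.2,0],[0,0,0]],"dr":[[0.1,-0.1,0],[0,0,0],[0,0,0],[0,0,0]],"fingers":[1,1,1,1]}' 25; python3 st.py .014 .006 0
```

```text
time_s: 8.73
eef_pos: [0.7036, 0.0339, 0.1463]
tcp_rot: [152.1, -0.0, 80.5]
ft_force: [-0.6, -0.4, -2.0]
opening: 0.086
target [0.6996 0.0336 0.1385] [152.     0.    80.25]
pos [0.7036 0.0339 0.1463] rot [ 1.5208e+02 -1.0000e-02  8.0530e+01] t 8.73 f [-0.6 -0.4 -2. ] op 0.086
need lin [-0.05 -0.36  0.25] dr [-0.01 -0.02  0.04]
```

```bash
python3 -m creep '{"linear":[[-0.05,-0.35,0.1],[0,0,0.2],[0,0,0]],"dr":[[0,0,0],[0,0,0],[0,0,0]],"fingers":[1,1,1]}' 25; python3 st.py 0 .003 0;python3 - <<'E'
from station import capture
from h import *
for n in ["scene"]:
    c=capture(n); np.savez(f"pics/{n}3.npz",**c)
grid(load("scene3"),220,220,360,360,5,"pics/s3g.png")
E
```

```text
time_s: 8.98
eef_pos: [0.6997, 0.034, 0.1386]
tcp_rot: [152.0, -0.1, 80.6]
ft_force: [-0.5, -0.2, -0.2]
opening: 0.088
target [0.7035 0.0329 0.1247] [152.     0.    80.25]
pos [0.6997 0.034  0.1386] rot [ 1.5196e+02 -7.0000e-02  8.0570e+01] t 8.98 f [-0.5 -0.2 -0.2] op 0.088
need lin [-0.03 -0.16  0.7 ] dr [ 0.01 -0.03  0.04]
```

View pics/s3g.png

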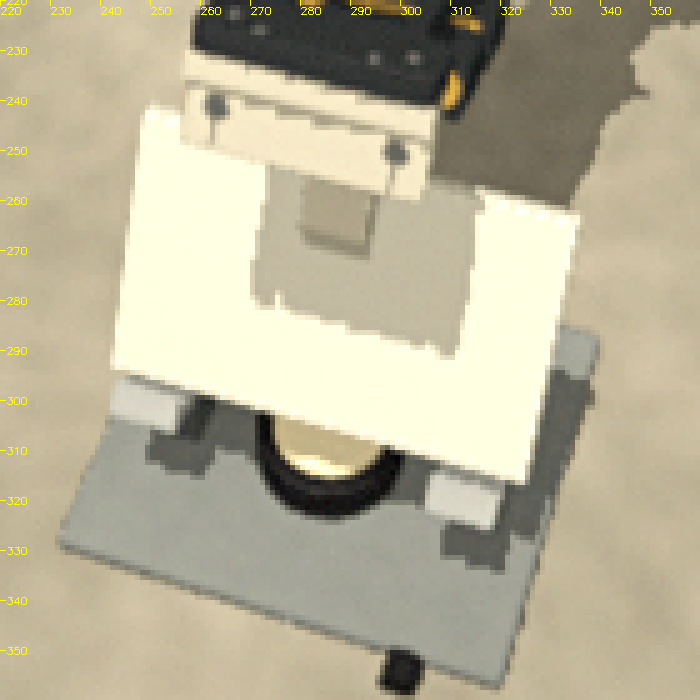

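Run:
```python
from h import *
from scipy.spatial.transform import Rotation as R
from station import robot
np.set_printoptions(precision=1,suppress=True)
o=robot.observe(); A=R.from_euler('xyz',o["tcp_rot"],degrees=True)
s=load("scene3")
for sx,z in [(-1,-.0304),(-1,.0696),(1,.0696),(1,-.0304)]:
    P=o["eef_pos"]+A.apply([.075*sx,.004,z]); print(sx,z,proj(s,P))
from st import S,Z,u,n,y
def W(p): return S+Z.apply(np.array(p)/1000)
K=np.array([30,0,60])
for d in (14,18):
  for yy in (-70,-46,46,70): print("lip",d,yy,"top",proj(s,W(K+u*8+n*d+y*yy)),"bot",proj(s,W(K+u*0+n*d+y*yy)))
# line fits on plate side edges: transitions along rows
g=s["pixels"].astype(int).sum(2)
for r in (262,270,278,286,290): 
    row=g[r,225:350]; b=np.where(row>690)[0]; print(r,225+b[0],225+b[-1])
for r in (298,300,302,319,321,323):
    print(r,s["pixels"][r,236:262,0] if r<310 else s["pixels"][r,298:326,0])
```

```text
-1 -0.0304 [247.8 241.5]
-1 0.0696 [241.3 292.3]
1 0.0696 [323.9 316. ]
1 -0.0304 [335.  264.1]
lip 14 -70 top [243.2 295.8] bot [242.7 299.6]
lip 14 -46 top [255.9 299.5] bot [255.4 303.4]
lip 14 46 top [306.3 314.4] bot [305.6 318.3]
lip 14 70 top [319.9 318.4] bot [319.1 322.3]
lip 18 -70 top [242.4 296.9] bot [241.9 300.7]
lip 18 -46 top [255.2 300.7] bot [254.6 304.5]
lip 18 46 top [305.8 315.6] bot [305.  319.5]
lip 18 70 top [319.5 319.6] bot [318.6 323.6]Traceback (most recent call last):
  File "<stdin>", line 17, in <module>
IndexError: index 0 is out of bounds for axis 0 with size 0
```

```bash
python3 -m creep '{"linear":[[-0.1,-0.15,0],[0,0,0]],"dr":[[0,0,0.05],[0,0,0]],"fingers":[1,1]}' 25; python3 st.py 0 0 -0.0015;  python3 -m creep '{"linear":[[0,-0.1,0.1],[0,0,0]],"dr":[[0,0,0],[0,0,0]],"fingers":[1,1]}' 25; python3 st.py 0 0 -0.0015
```

```text
time_s: 9.2
eef_pos: [0.6966, 0.0324, 0.1372]
tcp_rot: [152.0, -0.2, 80.2]
ft_force: [-0.2, 0.1, -2.0]
opening: 0.088
target [0.7006 0.0319 0.1233] [152.     0.    80.25]
pos [0.6966 0.0324 0.1372] rot [151.97  -0.25  80.24] t 9.2 f [-0.2  0.1 -2. ] op 0.088
need lin [ 0.   -0.15  0.71] dr [ 0.   -0.03 -0.02]
time_s: 9.37
eef_pos: [0.6959, 0.0324, 0.1347]
tcp_rot: [151.9, -0.3, 80.2]
ft_force: [-0.6, -0.1, -2.3]
opening: 0.084
target [0.7006 0.0319 0.1233] [152.     0.    80.25]
pos [0.6959 0.0324 0.1347] rot [151.93  -0.27  80.21] t 9.37 f [-0.6 -0.1 -2.3] op 0.084
need lin [ 0.01 -0.06  0.61] dr [ 0.01 -0.03 -0.02]
```

```bash
python3 -m creep '{"linear":[[0,-0.1,0.1],[0,0,0]],"dr":[[0,0,0],[0,0,0]],"fingers":[1,1]}' 25; python3 st.py 0 0 -0.0015;  python3 -m creep '{"linear":[[0,-0.05,0.1],[0,0,0.1],[0,0,0]],"dr":[[0,0,0],[0,0,0],[0,0,0]],"fingers":[1,1,1]}' 25; python3 st.py 0 0 -0.0015
```

```text
time_s: 9.53
eef_pos: [0.6955, 0.0326, 0.132]
tcp_rot: [151.9, -0.3, 80.2]
ft_force: [0.3, -0.1, -1.3]
opening: 0.083
target [0.7006 0.0319 0.1233] [152.     0.    80.25]
pos [0.6955 0.0326 0.132 ] rot [151.88  -0.29  80.21] t 9.53 f [ 0.3 -0.1 -1.3] op 0.083
need lin [0.   0.02 0.5 ] dr [ 0.02 -0.03 -0.03]
time_s: 9.78
eef_pos: [0.6973, 0.0327, 0.1282]
tcp_rot: [151.8, -0.3, 80.2]
ft_force: [-0.6, 0.1, -1.6]
opening: 0.085
target [0.7006 0.0319 0.1233] [152.     0.    80.25]
pos [0.6973 0.0327 0.1282] rot [151.8   -0.32  80.22] t 9.78 f [-0.6  0.1 -1.6] op 0.085
need lin [-0.01  0.03  0.29] dr [ 0.03 -0.04 -0.03]
```

```bash
python3 -m creep '{"linear":[[0,0,0.15],[0,0,0.1],[0,0,0]],"dr":[[0,0,0],[0,0,0],[0,0,0]],"fingers":[1,1,1]}' 25; python3 st.py 0 0 -0.0015
```

```text
time_s: 10.03
eef_pos: [0.7, 0.0331, 0.1236]
tcp_rot: [151.8, -0.3, 80.3]
ft_force: [-2.5, 1.0, 2.0]
opening: 0.087
target [0.7006 0.0319 0.1233] [152.     0.    80.25]
pos [0.7    0.0331 0.1236] rot [151.79  -0.35  80.27] t 10.03 f [-2.5  1.   2. ] op 0.087
need lin [-0.05  0.03  0.03] dr [ 0.03 -0.05 -0.02]
```

```bash
python3 -m creep '{"linear":[[-0.03,-0.1,0],[0,0,0]],"dr":[[0.05,-0.05,0],[0,0,0]],"fingers":[1,1]}' 25; python3 st.py 0 0 -0.0015;  python3 -m creep '{"linear":[[0,-0.1,0],[0,0,0]],"dr":[[0,0,0],[0,0,0]],"fingers":[1,1]}' 25; python3 st.py 0 0 -0.0015
```

```text
time_s: 10.2
eef_pos: [0.6999, 0.0329, 0.1239]
tcp_rot: [152.0, -0.1, 80.1]
ft_force: [-0.3, -0.1, -1.9]
opening: 0.083
target [0.7006 0.0319 0.1233] [152.     0.    80.25]
pos [0.6999 0.0329 0.1239] rot [ 1.5197e+02 -1.1000e-01  8.0090e+01] t 10.2 f [-0.3 -0.1 -1.9] op 0.083
need lin [-0.05  0.03  0.04] dr [ 0.   -0.   -0.03]
time_s: 10.37
eef_pos: [0.6995, 0.0328, 0.1238]
tcp_rot: [151.8, -0.1, 80.1]
ft_force: [1.1, 0.0, -1.6]
opening: 0.084
target [0.7006 0.0319 0.1233] [152.     0.    80.25]
pos [0.6995 0.0328 0.1238] rot [ 1.5181e+02 -1.4000e-01  8.0050e+01] t 10.37 f [ 1.1  0.  -1.6] op 0.084
need lin [-0.04  0.04  0.05] dr [ 0.03 -0.   -0.04]
```

Run:
```python
from station import capture
from h import *
c=capture("scene"); np.savez(f"pics/scene4.npz",**c)
grid(c,225,230,345,345,6,"pics/s4g.png")
c=capture("wrist"); np.savez(f"pics/wrist4.npz",**c); grid(c,110,80,330,280,3,"pics/w4g.png",1.2)
```

```text
(no output)
```

View pics/s4g.png

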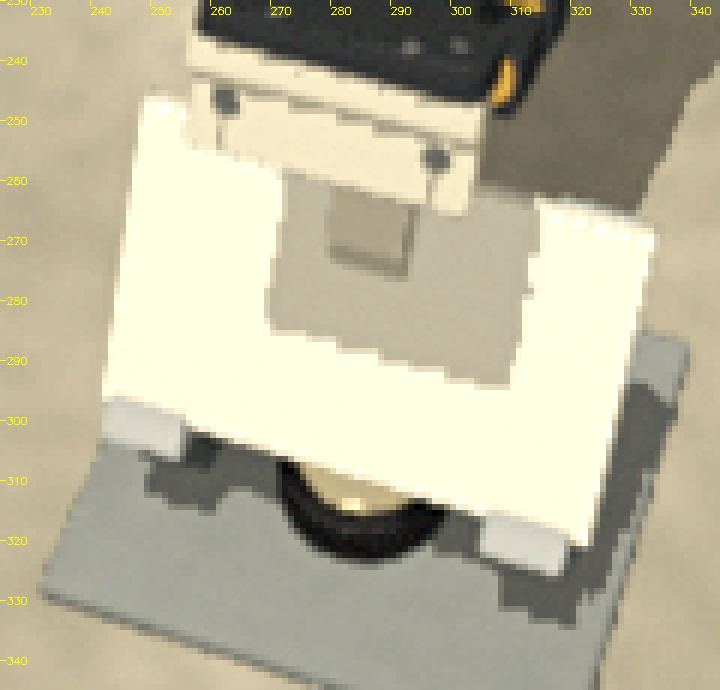

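View pics/w4g.png

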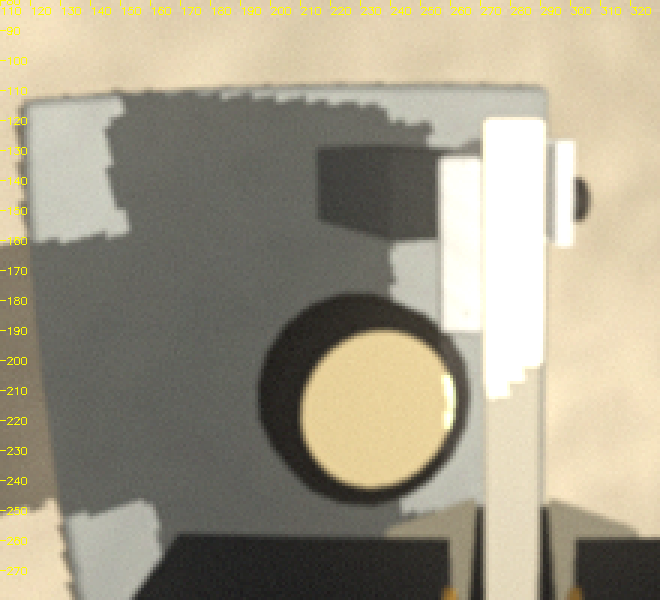

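```bash
python3 -m creep '{"linear":[[0,0,0],[0,0,0],[0,0,0],[0,0,0],[0,0,0]],"dr":[[0,0,0],[0,0,0],[0,0,0],[0,0,0],[0,0,0]],"fingers":[0.4,0.4,0.4,0.4,0.4]}'; python3 st.py 0 0 0
```

```text
time_s: 10.88
eef_pos: [0.6975, 0.0326, 0.1227]
tcp_rot: [152.0, -0.1, 80.1]
ft_force: [-0.3, 0.4, 0.1]
opening: 0.302
target [0.7008 0.0334 0.1233] [152.     0.    80.25]
pos [0.6975 0.0326 0.1227] rot [ 1.5202e+02 -5.0000e-02  8.0070e+01] t 10.88 f [-0.3  0.4  0.1] op 0.302
need lin [0.06 0.16 0.04] dr [-0.    0.01 -0.03]
```

```bash
python3 -m creep '{"linear":[[0,0.15,-0.3],[0,0,-0.8],[0,0,-1],[0,0,-1],[0,0,-1],[0,0,-1],[0,0,-0.5],[0,0,0]],"dr":[[0,0,0],[0,0,0],[0,0,0],[0,0,0],[0,0,0],[0,0,0],[0,0,0],[0,0,0]],"fingers":[0.4,0.4,0.4,0.4,0.4,0.4,0.4,0.4]}'; python3 st.py .1 0 0
python3 - <<'E'
from station import capture
from h import *
c=capture("scene"); np.savez(f"pics/scene5.npz",**c)
grid(c,225,180,345,345,4,"pics/s5g.png")
c=capture("wrist"); np.savez(f"pics/wrist5.npz",**c); grid(c,150,80,330,280,3,"pics/w5g.png",1.2)
E
```

```text
time_s: 11.55
eef_pos: [0.6453, 0.0409, 0.2281]
tcp_rot: [152.2, 0.0, 80.1]
ft_force: [0.2, 0.4, 0.5]
opening: 0.304
target [0.6546 0.0413 0.2116] [152.     0.    80.25]
pos [0.6453 0.0409 0.2281] rot [1.5217e+02 2.0000e-02 8.0050e+01] t 11.55 f [0.2 0.4 0.5] op 0.304
need lin [0.1  0.02 0.94] dr [-0.02  0.02 -0.02]
```

View pics/s5g.png

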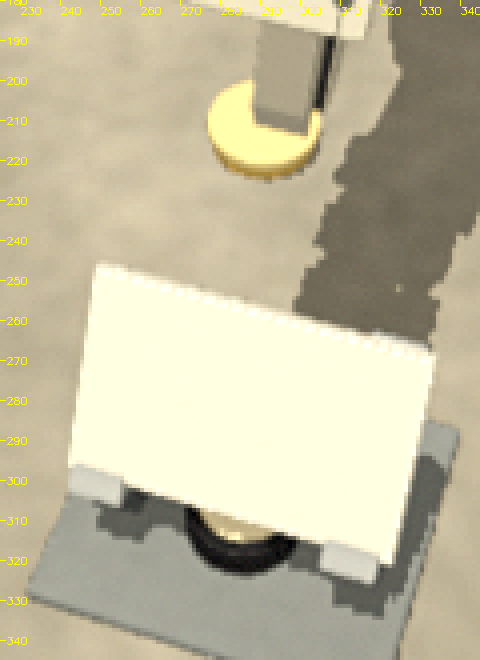

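View pics/w5g.png

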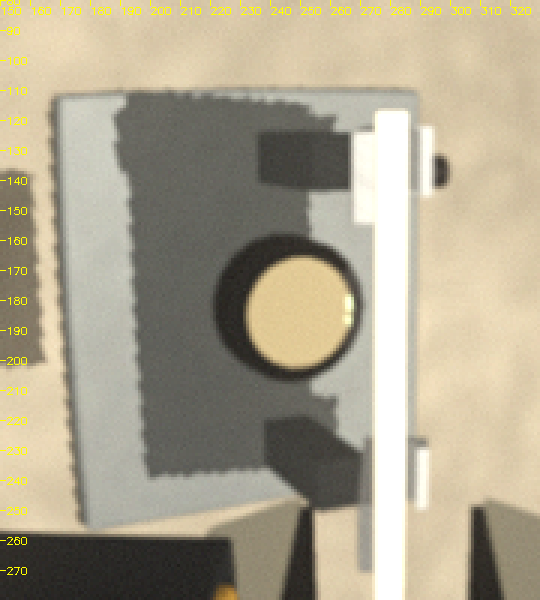

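Run:
```python
from h import *
np.set_printoptions(precision=4,suppress=True)
t=load("top0");s=load("scene0")
for nm,a,b in [("far L(-y)",(418,234),(154,169.8)),("far R(+y)",(405.8,235),(166,170)),("near -y",(421.5,253.8),(158.4,156.2)),("near +y",(410,255),(170,156.3))]:
    print(nm,tri(t,a,s,b),onz(t,a,.116),onz(s,b,.116))
print("pin",onz(t,(408.5,208),.093),onz(t,(426,210),.093), "scene",onz(s,(147.5,200.5),.093),onz(s,(134,194),.093))
```

```text
far L(-y) (array([ 0.4749, -0.2874,  0.1125]), np.float64(0.0016449811579846174)) [ 0.4746 -0.2871  0.116 ] [ 0.4785 -0.2845  0.116 ]
far R(+y) (array([ 0.473 , -0.261 ,  0.1137]), np.float64(0.0014890690761588691)) [ 0.4729 -0.2611  0.116 ] [ 0.4753 -0.259   0.116 ]
near -y (array([ 0.4326, -0.2915,  0.1137]), np.float64(0.0008139268776760554)) [ 0.4325 -0.2912  0.116 ] [ 0.4351 -0.2897  0.116 ]
near +y (array([ 0.4302, -0.2662,  0.1147]), np.float64(0.002025793251700045)) [ 0.4304 -0.2669  0.116 ] [ 0.4317 -0.2644  0.116 ]
pin [ 0.5357 -0.2782  0.093 ] [ 0.5306 -0.3164  0.093 ] scene [ 0.5464 -0.2796  0.093 ] [ 0.5327 -0.3141  0.093 ]
```

```bash
python3 -m creep '{"linear":[[0,0,0],[0,0,0],[0,0,0],[0,0,0],[0,0,0]],"dr":[[0.5,0,-0.3],[0.9,0,-0.4],[0.9,0.1,-0.5],[0.9,0,-0.5],[0.9,0,-0.4]],"fingers":[-0.5,-0.5,-0.5,-0.5,-0.5]}' 25;python3 go.py .454 -.2755 .2 180 0 96
```

```text
time_s: 12.07
eef_pos: [0.6373, 0.0419, 0.2192]
tcp_rot: [-178.0, 2.5, 94.6]
ft_force: [0.5, -0.5, -0.2]
opening: 0.612
pos [0.6373 0.0419 0.2192] rot [-178.      2.48   94.59] t 12.07 f [ 0.5 -0.5 -0.2] op 0.612
need lin [-15.03 -10.34   1.97] dr [-0.29  0.36 -0.21]
```

```bash
python3 -m creep '{"linear":[[-0.5,-0.3,0],[-1,-0.7,0],[-1,-0.7,0],[-1,-0.7,0],[-1,-0.7,0],[-1,-0.7,0],[-1,-0.7,0],[-1,-0.7,0],[-1,-0.7,0],[-1,-0.7,0]],"dr":[[-0.2,0.3,-0.2],[0,0,0],[0,0,0],[0,0,0],[0,0,0],[0,0,0],[0,0,0],[0,0,0],[0,0,0],[0,0,0]],"fingers":[-0.5,-0.5,-0.5,-0.5,-0.5,-0.5,-0.5,-0.5,-0.5,-0.5]}' 25; python3 -m creep '{"linear":[[-1,-0.7,0.2],[-1,-0.7,0.2],[-1,-0.7,0.2],[-0.6,-0.4,0.2],[0,0,0]],"dr":[[0,0,0],[0,0,0],[0,0,0],[0,0,0],[0,0,0]],"fingers":[-0.5,-0.5,-0.5,-0.5,-0.5]}' 25;python3 go.py .454 -.2755 .17 180 0 96
```

```text
time_s: 12.9
eef_pos: [0.5247, -0.1647, 0.1936]
tcp_rot: [-176.8, -0.2, 96.6]
ft_force: [-0.7, 0.4, -0.5]
opening: 0.751
time_s: 13.32
eef_pos: [0.4741, -0.2528, 0.1718]
tcp_rot: [-176.2, -0.3, 96.0]
ft_force: [-1.5, -0.4, -0.6]
opening: 0.753
pos [ 0.4741 -0.2528  0.1718] rot [-176.17   -0.26   95.95] t 13.32 f [-1.5 -0.4 -0.6] op 0.753
need lin [-1.03 -1.11  0.16] dr [-0.56 -0.04 -0.01]
```

```bash
python3 -m creep '{"linear":[[-0.5,-0.5,0],[-0.5,-0.5,0],[0,0,0]],"dr":[[-0.5,0,0],[0,0,0],[0,0,0]],"fingers":[-0.5,-0.5,-0.5]}' 25; python3 go.py .454 -.2755 .17 180 0 96
python3 - <<'E'
from station import capture
from h import *
c=capture("wrist"); np.savez(f"pics/wrist6.npz",**c); cv2.imwrite("pics/w6.png",cv2.cvtColor(c["pixels"],cv2.COLOR_RGB2BGR))
grid(c,200,100,380,300,3,"pics/w6g.png",1.2)
E
```

```text
time_s: 13.57
eef_pos: [0.4561, -0.274, 0.1683]
tcp_rot: [-179.5, -0.5, 95.9]
ft_force: [-0.0, -0.3, 0.5]
opening: 0.751
pos [ 0.4561 -0.274   0.1683] rot [-179.48   -0.45   95.92] t 13.57 f [-0.  -0.3  0.5] op 0.751
need lin [-0.06 -0.11 -0.08] dr [-0.08 -0.07 -0.01]
```

View pics/w6.png

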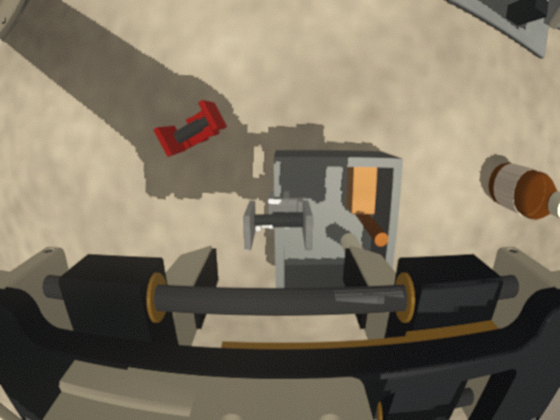

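View pics/w6g.png

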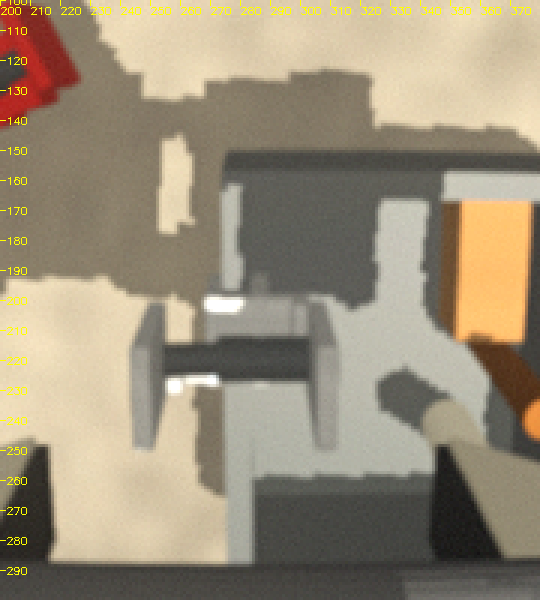

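Run:
```python
from h import *
np.set_printoptions(precision=4,suppress=True)
c=load("wrist6"); 
o,_=wray(c,(280,211)); print("cam",o)
for p in [(243.5,214),(243.5,250),(312,212),(312,250)]: print(p,wonz(c,p,.116))
```

```text
cam [ 0.4494 -0.1992  0.3268]
(243.5, 214) [ 0.4293 -0.2644  0.116 ]
(243.5, 250) [ 0.431  -0.2909  0.116 ]
(312, 212) [ 0.4754 -0.2582  0.116 ]
(312, 250) [ 0.4791 -0.2858  0.116 ]
```

```bash
python3 -m creep '{"linear":[[-0.05,-0.1,0.5],[0,0,0.9],[0,0,0.9],[0,0,0.9],[0,0,0.5],[0,0,0.3],[0,0,0]],"dr":[[-0.1,-0.1,0],[0,0,0],[0,0,0],[0,0,0],[0,0,0],[0,0,0],[0,0,0]],"fingers":[-0.5,-0.5,-0.5,-0.5,-0.5,-0.5,-0.5]}' 25; python3 go.py .454 -.275 .078 180 0 96
```

```text
time_s: 14.2
eef_pos: [0.4634, -0.2646, 0.0837]
tcp_rot: [179.8, -0.0, 96.6]
ft_force: [-2.5, -2.0, 1.2]
opening: 0.751
pos [ 0.4634 -0.2646  0.0837] rot [ 1.7978e+02 -4.0000e-02  9.6590e+01] t 14.2 f [-2.5 -2.   1.2] op 0.751
need lin [-0.46 -0.53  0.28] dr [ 0.03 -0.01  0.09]
```

```bash
python3 -m creep '{"linear":[[-0.45,-0.5,0],[0,0,0.25],[0,0,0]],"dr":[[0,0,0.1],[0,0,0],[0,0,0]],"fingers":[-0.5,-0.5,-0.5]}' 25; python3 go.py .454 -.275 .078 180 0 96
```

```text
time_s: 14.45
eef_pos: [0.4565, -0.2746, 0.0792]
tcp_rot: [179.6, -0.0, 96.0]
ft_force: [0.9, 0.3, -0.7]
opening: 0.753
pos [ 0.4565 -0.2746  0.0792] rot [ 1.7962e+02 -1.0000e-02  9.5970e+01] t 14.45 f [ 0.9  0.3 -0.7] op 0.753
need lin [-0.01 -0.13  0.06] dr [ 0.06 -0.   -0.  ]
```

```bash
python3 -m creep '{"linear":[[0,-0.13,0.05],[0,0,0],[0,0,0],[0,0,0]],"dr":[[0.05,0,0],[0,0,0],[0,0,0],[0,0,0]],"fingers":[0.3,0.3,0.3,0.3]}' 30; python3 go.py .454 -.275 .078 180 0 96
```

```text
time_s: 14.78
eef_pos: [0.4546, -0.2763, 0.0801]
tcp_rot: [179.8, 0.1, 95.9]
ft_force: [-1.3, -0.5, 1.1]
opening: 0.51
pos [ 0.4546 -0.2763  0.0801] rot [1.7984e+02 9.0000e-02 9.5880e+01] t 14.78 f [-1.3 -0.5  1.1] op 0.51
need lin [ 0.07 -0.02  0.1 ] dr [ 0.02  0.01 -0.02]
```

```bash
python3 -m creep '{"linear":[[0.05,0,0.1],[0,0,0],[0,0,0],[0,0,0],[0,0,0],[0,0,0]],"dr":[[0,0,0],[0,0,0],[0,0,0],[0,0,0],[0,0,0],[0,0,0]],"fingers":[1,1,1,1,1,1]}' 35; python3 go.py .454 -.275 .078 180 0 96
```

```text
time_s: 15.28
eef_pos: [0.4582, -0.2759, 0.0807]
tcp_rot: [179.4, 0.3, 95.9]
ft_force: [0.8, -0.6, -0.7]
opening: 0.361
pos [ 0.4582 -0.2759  0.0807] rot [179.43   0.27  95.89] t 15.28 f [ 0.8 -0.6 -0.7] op 0.361
need lin [ 0.06 -0.21  0.13] dr [ 0.08  0.04 -0.02]
```

```bash
python3 -m creep '{"linear":[[0,-0.15,-0.1],[0,0,-0.5],[0,0,-1],[0,0,-1],[0,0,-1],[0,0,-1],[0,0,-1],[0,0,-0.5],[0,0,0]],"dr":[[0.1,0,0],[0,0,0],[0,0,0],[0,0,0],[0,0,0],[0,0,0],[0,0,0],[0,0,0],[0,0,0]],"fingers":[1,1,1,1,1,1,1,1,1]}' 35; python3 go.py .454 -.275 .2 180 0 96
python3 - <<'E'
from station import capture
from h import *
for n in ["scene","top","wrist"]:
    c=capture(n); np.savez(f"pics/{n}7.npz",**c)
    cv2.imwrite(f"pics/{n}7.png",cv2.cvtColor(c["pixels"],cv2.COLOR_RGB2BGR))
grid(load("scene7"),100,60,240,240,4,"pics/s7g.png")
grid(load("wrist7"),200,100,380,300,3,"pics/w7g.png",1.3)
E
```

```text
time_s: 16.03
eef_pos: [0.4522, -0.2748, 0.2103]
tcp_rot: [-179.4, 0.1, 95.8]
ft_force: [0.4, -0.3, -0.7]
opening: 0.358
pos [ 0.4522 -0.2748  0.2103] rot [-1.7941e+02  1.1000e-01  9.5840e+01] t 16.03 f [ 0.4 -0.3 -0.7] op 0.358
need lin [-0.02  0.09  0.52] dr [-0.09  0.02 -0.02]
```

View pics/s7g.png

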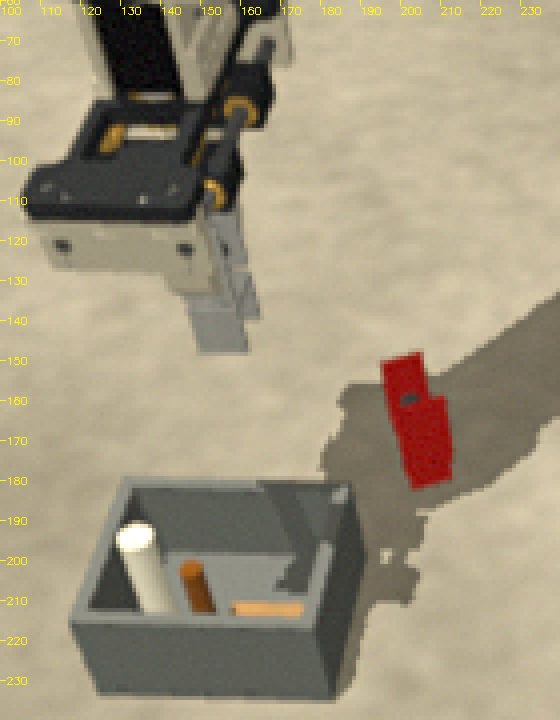

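View pics/w7g.png

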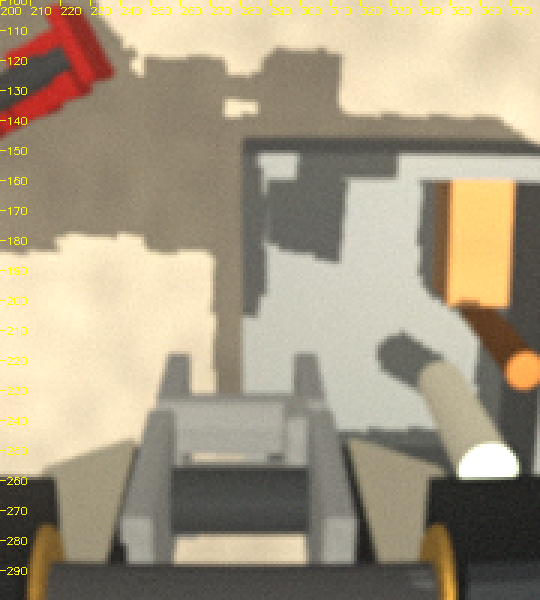

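Run:
```python
from h import *
from scipy.spatial.transform import Rotation as R
from station import robot
np.set_printoptions(precision=1,suppress=True)
o=robot.observe(); A=R.from_euler('xyz',o["tcp_rot"],degrees=True)
s=load("scene7");w=load("wrist7")
def wproj(c,p):
    Rm,t=pose(c); q=Rm@p+t; r=np.hypot(q[0],q[1]); th=np.arctan2(r,q[2]); return np.array([c["cx"],c["cy"]])+c["fx"]*th*q[:2]/r
for z in (.038,.042,.046):
    for x in (-.013,.013):
        P=o["eef_pos"]+A.apply([x,.016,z]); print(z,x,proj(s,P), "wrist far jaw top? ", wproj(w,P))
for z in (-.036,):
  for x in (-.013,.013):
    for y in (-.017,.017):
        P=o["eef_pos"]+A.apply([x,y,z]); print("tabtop",x,y,wproj(w,P))
```

```text
0.038 -0.013 [149.9 147.2] wrist far jaw top?  [303.8 255. ]
0.038 0.013 [162.4 147.6] wrist far jaw top?  [304.7 217.7]
0.042 -0.013 [150.4 148.7] wrist far jaw top?  [303.4 252.6]
0.042 0.013 [162.8 149. ] wrist far jaw top?  [304.3 215.8]
0.046 -0.013 [150.8 150.2] wrist far jaw top?  [303.  250.2]
0.046 0.013 [163.2 150.5] wrist far jaw top?  [303.8 214. ]
tabtop -0.013 -0.017 [242.9 320.6]
tabtop -0.013 0.017 [316.9 320.4]
tabtop 0.013 -0.017 [239.8 271. ]
tabtop 0.013 0.017 [319.8 270.8]
```

```bash
python3 st.py .09 .0 .0567 0; python3 -m creep '{"linear":[[0.5,0.2,-0.2],[1,0.4,-0.2],[1,0.4,-0.2],[1,0.4,-0.2],[1,0.4,-0.2],[1,0.4,-0.2],[1,0.4,-0.2],[1,0.4,-0.2],[1,0.4,0],[1,0.4,0]],"dr":[[0,0,0],[0,0,0],[0,0,0],[0,0,0],[0,0,0],[0,0,0],[0,0,0],[0,0,0],[0,0,0],[0,0,0]],"fingers":[1,1,1,1,1,1,1,1,1,1]}' 35;python3 st.py .09 .0 .0567 0
```

```text
target [0.6547 0.0988 0.2296] [152.     0.    80.25]
pos [ 0.4507 -0.2739  0.2071] rot [-1.7919e+02 -3.0000e-02  9.5840e+01] t 16.18 f [ 0.1  0.3 -0.2] op 0.356
need lin [17.5  12.03 -1.29] dr [-4.16 -0.54  2.23]
time_s: 17.02
eef_pos: [0.5011, -0.0654, 0.2291]
tcp_rot: [-177.9, -0.4, 95.3]
ft_force: [0.6, -0.1, -1.4]
opening: 0.358
target [0.6547 0.0988 0.2296] [152.     0.    80.25]
pos [ 0.5011 -0.0654  0.2291] rot [-177.86   -0.42   95.3 ] t 17.02 f [ 0.6 -0.1 -1.4] op 0.358
need lin [ 7.47  8.4  -0.29] dr [-4.37 -0.55  2.14]
```

```bash
python3 -m creep '{"linear":[[0.8,0.8,-0.2],[0.8,0.8,-0.2],[0.4,0.4,0],[0,0,0],[0,0,0],[0,0,0],[0,0,0]],"dr":[[-0.4,0,0.2],[-0.7,-0.1,0.4],[-0.8,-0.1,0.4],[-0.8,-0.1,0.4],[-0.8,-0.1,0.4],[-0.6,-0.1,0.3],[0,0,0]],"fingers":[1,1,1,1,1,1,1]}' 35;python3 st.py .09 .0 .0567 0
```

```text
time_s: 17.6
eef_pos: [0.5356, -0.004, 0.2298]
tcp_rot: [153.7, -0.6, 80.8]
ft_force: [-2.1, 0.2, -1.0]
opening: 0.358
target [0.6547 0.0988 0.2296] [152.     0.    80.25]
pos [ 0.5356 -0.004   0.2298] rot [153.68  -0.63  80.82] t 17.6 f [-2.1  0.2 -1. ] op 0.358
need lin [6.03 4.5  2.31] dr [-0.24 -0.12  0.03]
```

```bash
python3 -m creep '{"linear":[[0.5,0.35,0.15],[0.9,0.65,0.3],[0.9,0.65,0.3],[0.9,0.65,0.3],[0.9,0.65,0.3],[0.9,0.65,0.3],[0.5,0.4,0.2],[0,0,0]],"dr":[[-0.2,-0.1,0],[0,0,0],[0,0,0],[0,0,0],[0,0,0],[0,0,0],[0,0,0],[0,0,0]],"fingers":[1,1,1,1,1,1,1,1]}' 35;python3 st.py .07 -.0037 .0567 0
```

```text
time_s: 18.27
eef_pos: [0.6386, 0.0961, 0.2252]
tcp_rot: [154.0, 0.7, 81.2]
ft_force: [-0.5, -0.2, -0.5]
opening: 0.359
target [0.6608 0.0978 0.2102] [152.     0.    80.25]
pos [0.6386 0.0961 0.2252] rot [153.97   0.75  81.15] t 18.27 f [-0.5 -0.2 -0.5] op 0.359
need lin [0.26 0.65 1.14] dr [-0.29  0.04  0.17]
```

```bash
python3 -m creep '{"linear":[[0.2,0.4,0.3],[0,0.2,0.4],[0,0,0.2],[0,0,0]],"dr":[[-0.3,0.05,0.15],[0,0,0],[0,0,0],[0,0,0]],"fingers":[1,1,1,1]}' 35;python3 st.py .07 -.0037 .0567 0
```

```text
time_s: 18.6
eef_pos: [0.6576, 0.0964, 0.2104]
tcp_rot: [152.5, 0.3, 80.6]
ft_force: [-0.4, -0.7, 0.0]
opening: 0.356
target [0.6608 0.0978 0.2102] [152.     0.    80.25]
pos [0.6576 0.0964 0.2104] rot [152.5    0.34  80.57] t 18.6 f [-0.4 -0.7  0. ] op 0.356
need lin [0.09 0.13 0.07] dr [-0.07  0.02  0.06]
```

```bash
python3 -m creep '{"linear":[[0.1,0.13,0.05],[0,0,0]],"dr":[[-0.07,0,0.05],[0,0,0]],"fingers":[1,1]}' 35;python3 st.py .07 -.0037 .0567 0
python3 - <<'E'
from station import capture
from h import *
for n in ["scene","wrist"]:
    c=capture(n); np.savez(f"pics/{n}8.npz",**c)
grid(load("scene8"),225,170,360,340,4,"pics/s8g.png")
grid(load("wrist8"),150,80,400,300,3,"pics/w8g.png",1.3)
E
```

```text
time_s: 18.77
eef_pos: [0.66, 0.096, 0.2096]
tcp_rot: [152.2, 0.3, 80.1]
ft_force: [0.1, 0.9, -0.9]
opening: 0.357
target [0.6608 0.0978 0.2102] [152.     0.    80.25]
pos [0.66   0.096  0.2096] rot [152.18   0.29  80.14] t 18.77 f [ 0.1  0.9 -0.9] op 0.357
need lin [ 0.09  0.03 -0.02] dr [-0.03  0.05  0.01]
```

View pics/s8g.png

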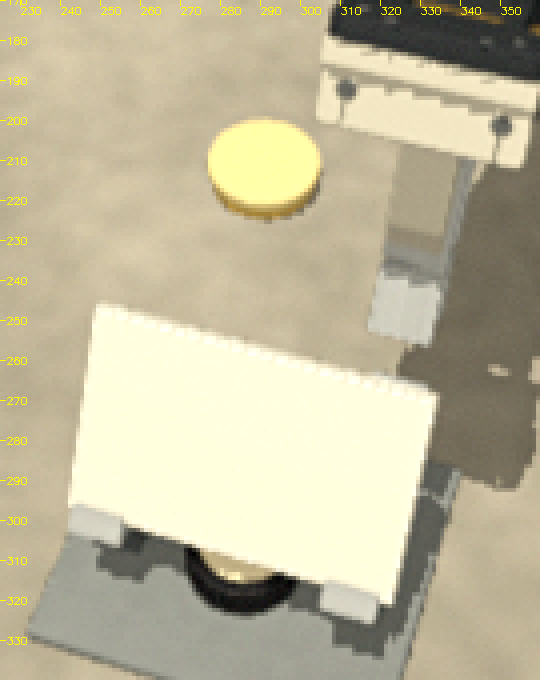

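View pics/w8g.png

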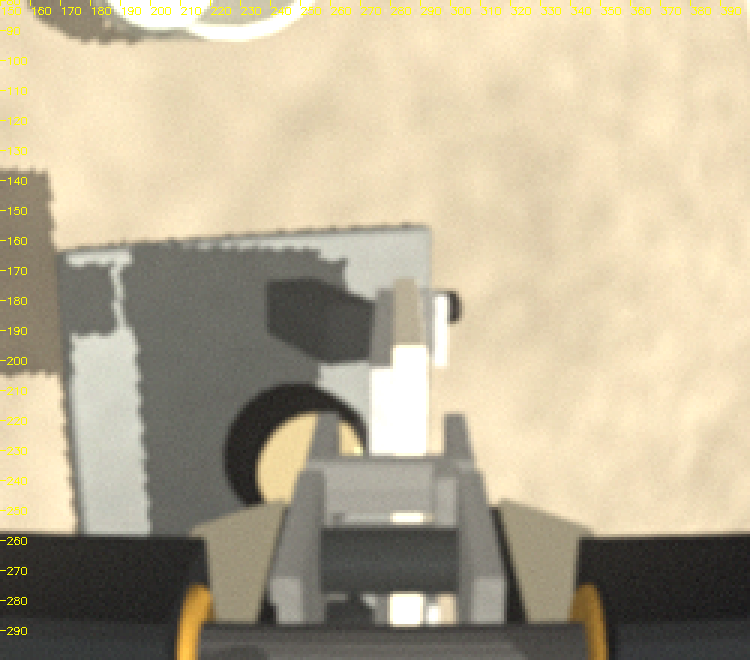

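```bash
cat >> h.py <<'E'
def wproj(c,p):
    Rm,t=pose(c); q=Rm@np.asarray(p)+t; r=np.hypot(q[0],q[1]); th=np.arctan2(r,q[2]); return np.array([c["cx"],c["cy"]])+c["fx"]*th*q[:2]/r
E
python3 - <<'E'
from h import *
from scipy.spatial.transform import Rotation as R
from station import robot
np.set_printoptions(precision=1,suppress=True)
from st import S,Z,u,n,y
s=load("scene8");w=load("wrist8")
o=robot.observe(); A=R.from_euler('xyz',o["tcp_rot"],degrees=True)
def W(uu,nn,yy): return S+Z.apply((np.array([30,0,60])+u*uu+n*nn+y*yy)/1000)
for nm,a in [("plate top back +y",(100,0,75)),("plate top front +y",(100,8,75)),("pl top back y0",(100,0,0)),("front y0",(100,8,0)),("bar back out",(100,-6,70)),("bar front out",(100,0,70)),("bar back in",(100,-6,46)),("lip top out",(8,18,70)),("lip in",(8,18,46)),("plate bottom front +y",(0,8,75))]:
    print(nm,"wrist",wproj(w,W(*a)),"scene",proj(s,W(*a)))
for m in (.039,):
  for x in(-.013,.013):
    for yy in (-.016,-.011,.011,.016):
      P=o["eef_pos"]+A.apply([x,yy,m]); print("jaw",x,yy,wproj(w,P),proj(s,P))
E
```

```text
plate top back +y wrist [281.4 194.8] scene [334.4 268.3]
plate top front +y wrist [292.5 194.8] scene [333.6 270.4]
pl top back y0 wrist [281.3 286.1] scene [291.1 256.7]
front y0 wrist [291.3 286. ] scene [289.8 258.6]
bar back out wrist [273.1 201.5] scene [332.1 265.9]
bar front out wrist [281.4 201.5] scene [331.5 267.5]
bar back in wrist [273.3 232.5] scene [318.2 262.2]
lip top out wrist [299.3 177.4] scene [319.5 319.6]
lip in wrist [299.  200.6] scene [305.8 315.6]
plate bottom front +y wrist [289.1 171.1] scene [322.6 321.2]
jaw -0.013 -0.016 [256.6 255.5] [320.  242.6]
jaw -0.013 -0.011 [264.1 255.5] [319.4 243.7]
jaw -0.013 0.011 [297.3 255.5] [316.8 249. ]
jaw -0.013 0.016 [304.8 255.4] [316.1 250.2]
jaw 0.013 -0.016 [255.6 218.2] [335.1 246.5]
jaw 0.013 -0.011 [263.4 218.2] [334.7 247.7]
jaw 0.013 0.011 [298.  218.2] [332.4 253.1]
jaw 0.013 0.016 [305.8 218.2] [331.9 254.4]
```

```bash
python3 -m creep '{"linear":[[0.1,0.05,0.3],[0,0,0.4],[0,0,0.4],[0,0,0]],"dr":[[0,0.05,0],[0,0,0],[0,0,0],[0,0,0]],"fingers":[1,1,1,1]}' 35;python3 st.py .045 -.0032 .057 0
```

```text
time_s: 19.2
eef_pos: [0.6724, 0.0957, 0.1908]
tcp_rot: [152.1, -0.1, 80.3]
ft_force: [-0.8, 0.1, -1.8]
opening: 0.357
target [0.6728 0.096  0.1884] [152.     0.    80.25]
pos [0.6724 0.0957 0.1908] rot [ 1.5207e+02 -9.0000e-02  8.0320e+01] t 19.2 f [-0.8  0.1 -1.8] op 0.357
need lin [ 0.02 -0.04  0.12] dr [-0.01 -0.02  0.  ]
```

```bash
python3 -m creep '{"linear":[[0,-0.04,0.25],[0,0,0.25],[0,0,0]],"dr":[[0,0,0],[0,0,0],[0,0,0]],"fingers":[1,1,1]}' 35;python3 st.py .015 -.0032 .057 0
```

```text
time_s: 19.45
eef_pos: [0.6765, 0.0946, 0.1796]
tcp_rot: [152.1, -0.0, 80.3]
ft_force: [0.2, -0.1, -0.5]
opening: 0.36
target [0.6867 0.0936 0.1619] [152.     0.    80.25]
pos [0.6765 0.0946 0.1796] rot [ 1.5215e+02 -4.0000e-02  8.0310e+01] t 19.45 f [ 0.2 -0.1 -0.5] op 0.36
need lin [0.04 0.04 1.02] dr [-0.02 -0.01  0.  ]
```

```bash
python3 -m creep '{"linear":[[0.03,0.04,0.3],[0,0,0.3],[0,0,0]],"dr":[[0,0,0],[0,0,0],[0,0,0]],"fingers":[1,1,1]}' 35;python3 st.py .015 -.0032 .057 0
python3 - <<'E'
from station import capture
from h import *
for n in ["scene","wrist"]:
    c=capture(n); np.savez(f"pics/{n}9.npz",**c)
grid(load("scene9"),270,200,360,340,5,"pics/s9g.png")
grid(load("wrist9"),230,180,350,300,5,"pics/w9g.png",1.3)
E
```

```text
time_s: 19.7
eef_pos: [0.6834, 0.0942, 0.168]
tcp_rot: [152.2, -0.0, 80.3]
ft_force: [-0.5, 0.3, -0.6]
opening: 0.356
target [0.6867 0.0936 0.1619] [152.     0.    80.25]
pos [0.6834 0.0942 0.168 ] rot [ 1.5216e+02 -3.0000e-02  8.0330e+01] t 19.7 f [-0.5  0.3 -0.6] op 0.356
need lin [-0.    0.01  0.35] dr [-0.02 -0.01  0.01]
```

View pics/s9g.png

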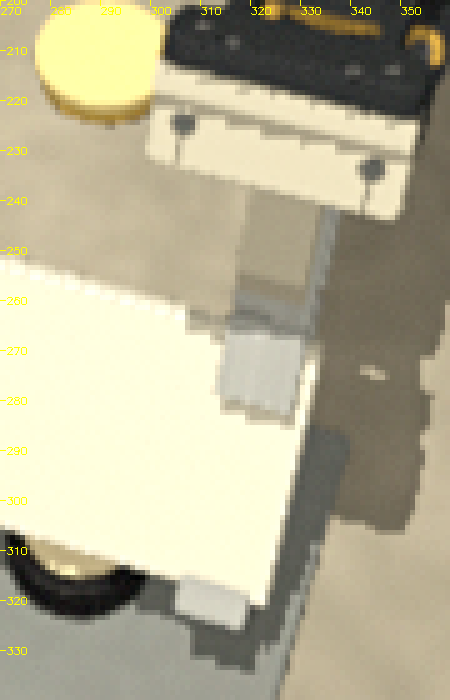

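View pics/w9g.png

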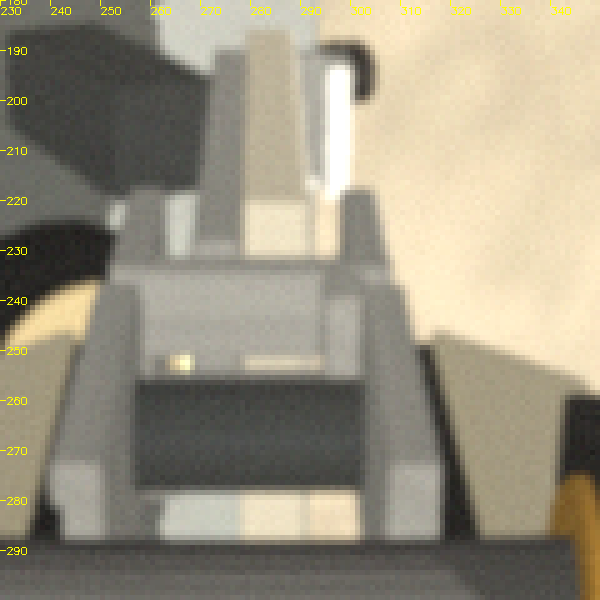

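```bash
python3 -m creep '{"linear":[[0,0,0.25],[0,0,0]],"dr":[[0,0,0],[0,0,0]],"fingers":[1,1]}' 35;python3 st.py .015 -.0032 .057 0;python3 -m creep '{"linear":[[0,0,0.1],[0,0,0]],"dr":[[0,0,0],[0,0,0]],"fingers":[1,1]}' 35;python3 st.py .015 -.0032 .057 0
```

```text
time_s: 19.97
eef_pos: [0.6866, 0.0947, 0.1657]
tcp_rot: [152.0, -0.1, 80.4]
ft_force: [-0.6, 0.6, -0.4]
opening: 0.357
target [0.6867 0.0936 0.1619] [152.     0.    80.25]
pos [0.6866 0.0947 0.1657] rot [ 1.520e+02 -1.200e-01  8.036e+01] t 19.97 f [-0.6  0.6 -0.4] op 0.357
need lin [-0.05 -0.08  0.17] dr [-0.   -0.02  0.01]
time_s: 20.13
eef_pos: [0.6872, 0.095, 0.1662]
tcp_rot: [151.9, -0.1, 80.4]
ft_force: [0.1, -0.6, 0.0]
opening: 0.363
target [0.6867 0.0936 0.1619] [152.     0.    80.25]
pos [0.6872 0.095  0.1662] rot [ 1.5194e+02 -1.2000e-01  8.0360e+01] t 20.13 f [ 0.1 -0.6  0. ] op 0.363
need lin [-0.07 -0.11  0.18] dr [ 0.01 -0.02  0.01]
```

```bash
python3 -m creep '{"linear":[[-0.05,-0.1,0.2],[0,0,0]],"dr":[[0,0,0],[0,0,0]],"fingers":[1,1]}' 35;python3 st.py .015 -.0032 .057 0;python3 -m creep '{"linear":[[0,0,0.2],[0,0,0]],"dr":[[0,0,0],[0,0,0]],"fingers":[1,1]}' 35;python3 st.py .015 -.0032 .057 0
```

```text
time_s: 20.3
eef_pos: [0.6885, 0.0959, 0.1668]
tcp_rot: [151.6, -0.3, 80.4]
ft_force: [0.2, 0.4, -2.3]
opening: 0.356
target [0.6867 0.0936 0.1619] [152.     0.    80.25]
pos [0.6885 0.0959 0.1668] rot [151.61  -0.28  80.44] t 20.3 f [ 0.2  0.4 -2.3] op 0.356
need lin [-0.13 -0.18  0.18] dr [ 0.06 -0.05  0.  ]
time_s: 20.47
eef_pos: [0.6891, 0.0965, 0.166]
tcp_rot: [151.6, -0.3, 80.4]
ft_force: [0.3, 0.9, -2.4]
opening: 0.357
target [0.6867 0.0936 0.1619] [152.     0.    80.25]
pos [0.6891 0.0965 0.166 ] rot [151.57  -0.3   80.43] t 20.47 f [ 0.3  0.9 -2.4] op 0.357
need lin [-0.17 -0.18  0.13] dr [ 0.06 -0.05  0.  ]
```

```bash
python3 -m creep '{"linear":[[-0.2,-0.25,0.1],[0,0,0]],"dr":[[0.05,-0.05,0],[0,0,0]],"fingers":[1,1]}' 35;python3 st.py .015 -.0032 .057 0
```

```text
time_s: 20.63
eef_pos: [0.6878, 0.0958, 0.165]
tcp_rot: [151.5, -0.3, 80.4]
ft_force: [-0.8, -0.0, -1.7]
opening: 0.355
target [0.6867 0.0936 0.1619] [152.     0.    80.25]
pos [0.6878 0.0958 0.165 ] rot [151.53  -0.28  80.44] t 20.63 f [-0.8 -0.  -1.7] op 0.355
need lin [-0.12 -0.1   0.12] dr [ 0.07 -0.05  0.01]
```

```bash
python3 -m creep '{"linear":[[-0.15,-0.15,0.15],[-0.1,-0.1,0.15],[0,0,0]],"dr":[[0.1,-0.1,0],[0,0,0],[0,0,0]],"fingers":[1,1,1]}' 35;python3 st.py .015 -.0032 .057 0
```

```text
time_s: 20.88
eef_pos: [0.6882, 0.0961, 0.1657]
tcp_rot: [151.7, -0.0, 80.3]
ft_force: [-0.1, -0.0, -1.4]
opening: 0.36
target [0.6867 0.0936 0.1619] [152.     0.    80.25]
pos [0.6882 0.0961 0.1657] rot [ 1.5167e+02 -2.0000e-02  8.0330e+01] t 20.88 f [-0.1 -0.  -1.4] op 0.36
need lin [-0.14 -0.14  0.14] dr [ 0.05 -0.01  0.01]
```

Run:
```python
from station import robot,capture
from h import *
o=robot.observe(); np.set_printoptions(precision=2,suppress=True)
print(o["q"],o["tau"],o["ft_force"],o["wrist_torque"])
for n in ["scene","top","wrist"]:
    c=capture(n); np.savez(f"pics/{n}10.npz",**c); cv2.imwrite(f"pics/{n}10.png",cv2.cvtColor(c["pixels"],cv2.COLOR_RGB2BGR))
grid(load("scene10"),270,200,360,340,5,"pics/s10g.png")
grid(load("wrist10"),230,180,350,300,5,"pics/w10g.png",1.3)
```

```text
[-18.41  22.58   2.39 111.6   29.83  22.8  -51.4 ] [ -0.45 -51.34   0.94 -26.04   0.75  -1.74  -0.08] [-0.15 -0.04 -1.39] [-0.05  0.74 -0.02]
```

View pics/s10g.png

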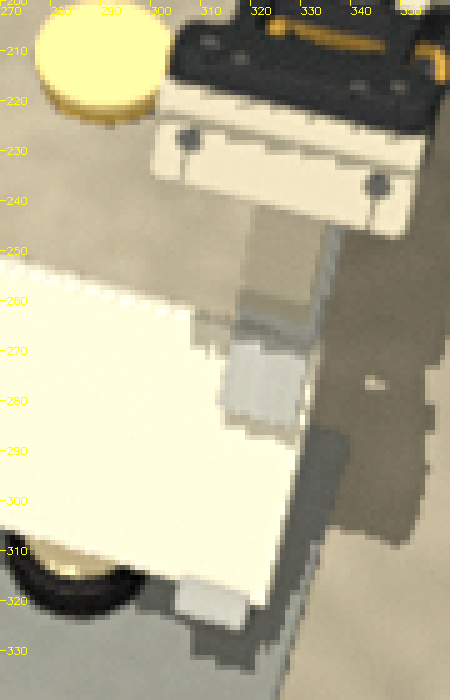

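View pics/w10g.png

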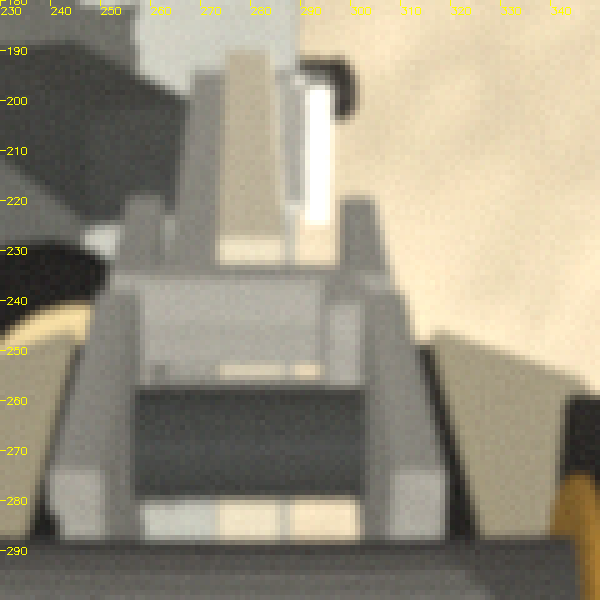

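View pics/scene10.png

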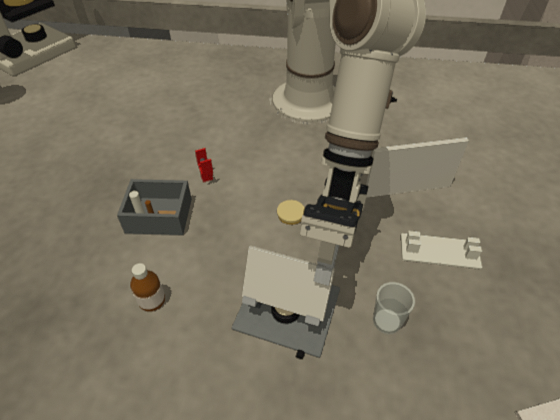

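```bash
python3 -m creep '{"linear":[[-0.3,-0.35,0.1]],"dr":[[0.05,0,0]],"fingers":[1]}' 35;python3 st.py .015 -.0032 .057 0; python3 -m creep '{"linear":[[0,0,0]],"dr":[[0,0,0]],"fingers":[1]}' 35;python3 st.py .015 -.0032 .057 0
```

```text
time_s: 21.12
eef_pos: [0.6876, 0.0954, 0.1644]
tcp_rot: [151.4, -0.4, 80.6]
ft_force: [0.7, 8.3, 21.1]
opening: 0.361
target [0.6867 0.0936 0.1619] [152.     0.    80.25]
pos [0.6876 0.0954 0.1644] rot [151.44  -0.44  80.62] t 21.12 f [ 0.7  8.3 21.1] op 0.361
need lin [-0.1  -0.09  0.1 ] dr [ 0.08 -0.08  0.02]
time_s: 21.2
eef_pos: [0.6883, 0.0959, 0.1651]
tcp_rot: [151.4, -0.5, 80.7]
ft_force: [-0.6, -0.4, -1.6]
opening: 0.36
target [0.6867 0.0936 0.1619] [152.     0.    80.25]
pos [0.6883 0.0959 0.1651] rot [151.35  -0.52  80.67] t 21.2 f [-0.6 -0.4 -1.6] op 0.36
need lin [-0.13 -0.13  0.11] dr [ 0.09 -0.09  0.02]
```

```bash
python3 -m creep '{"linear":[[0,0,-0.25],[-0.15,-0.15,0],[0,0,0]],"dr":[[0.1,-0.1,0],[0,0,0],[0,0,0]],"fingers":[1,1,1]}' 35;python3 st.py .018 -.0032 .057 0
```

```text
time_s: 21.45
eef_pos: [0.6823, 0.0924, 0.1656]
tcp_rot: [152.2, 0.2, 80.3]
ft_force: [-0.2, -0.3, -1.7]
opening: 0.357
target [0.6853 0.0939 0.1646] [152.     0.    80.25]
pos [0.6823 0.0924 0.1656] rot [152.19   0.19  80.27] t 21.45 f [-0.2 -0.3 -1.7] op 0.357
need lin [0.1  0.09 0.11] dr [-0.03  0.02  0.02]
```

```bash
python3 -m creep '{"linear":[[0.1,0.09,0],[0,0,0]],"dr":[[0,0,0],[0,0,0]],"fingers":[1,1]}' 35;python3 st.py .018 -.0032 .057 0
```

```text
time_s: 21.62
eef_pos: [0.6834, 0.0926, 0.1641]
tcp_rot: [152.3, 0.3, 80.2]
ft_force: [0.6, -0.5, -0.8]
opening: 0.359
target [0.6853 0.0939 0.1646] [152.     0.    80.25]
pos [0.6834 0.0926 0.1641] rot [152.34   0.28  80.2 ] t 21.62 f [ 0.6 -0.5 -0.8] op 0.359
need lin [0.08 0.09 0.02] dr [-0.05  0.04  0.01]
```

```bash
python3 -m creep '{"linear":[[0.05,0.05,-0.15],[0.1,0.1,0],[0,0,0]],"dr":[[-0.05,0.05,0],[0,0,0],[0,0,0]],"fingers":[1,1,1]}' 35;python3 st.py .018 -.0032 .057 0
python3 - <<'E'
from station import capture
from h import *
for n in ["wrist"]:
    c=capture(n); np.savez(f"pics/{n}11.npz",**c)
grid(load("wrist11"),230,180,350,300,5,"pics/w11g.png",1.3)
E
```

```text
time_s: 21.87
eef_pos: [0.6844, 0.0946, 0.1664]
tcp_rot: [152.1, 0.0, 80.3]
ft_force: [0.1, 0.1, 0.0]
opening: 0.357
target [0.6853 0.0939 0.1646] [152.     0.    80.25]
pos [0.6844 0.0946 0.1664] rot [1.5211e+02 3.0000e-02 8.0320e+01] t 21.87 f [0.1 0.1 0. ] op 0.357
need lin [-0.03  0.    0.1 ] dr [-0.02 -0.    0.01]
```

View pics/w11g.png

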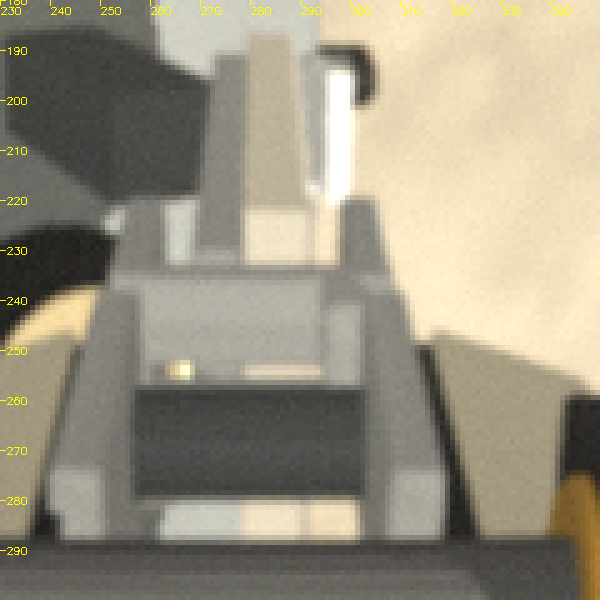

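Run:
```python
from h import *
from scipy.spatial.transform import Rotation as R
from station import robot
np.set_printoptions(precision=1,suppress=True)
from st import S,Z,u,n,y
w=load("wrist11")
o=robot.observe(); A=R.from_euler('xyz',o["tcp_rot"],degrees=True)
def W(uu,nn,yy): return S+Z.apply((np.array([30,0,60])+u*uu+n*nn+y*yy)/1000)
for nm,a in [("plate top back +y",(100,0,75)),("plate top front +y",(100,8,75)),("bar back out",(100,-6,70)),("bar front out",(100,0,70)),("lip top out",(8,18,70)),("lip in",(8,18,46))]:
    print(nm,"wrist",wproj(w,W(*a)))
for m in (.039,.042):
  for yy in (-.011,.011): print("jaw",m,yy,wproj(w,o["eef_pos"]+A.apply([.013,yy,m])))
```

```text
plate top back +y wrist [279.3 221. ]
plate top front +y wrist [293.1 221. ]
bar back out wrist [269.  229.2]
bar front out wrist [279.3 229.2]
lip top out wrist [300.7 192.8]
lip in wrist [300.2 219.5]
jaw 0.039 -0.011 [262.7 218.9]
jaw 0.039 0.011 [297.2 218.8]
jaw 0.042 -0.011 [262.9 217.5]
jaw 0.042 0.011 [297.  217.4]
```

```bash
python3 -m creep '{"linear":[[0,0,0.15],[0,0,0.1],[0,0,0.15]],"dr":[[0,0,0],[0,0,0],[0,0,0]],"fingers":[1,1,1]}' 35;python3 st.py .018 -.0032 .0577 0
```

```text
time_s: 22.17
eef_pos: [0.6862, 0.0943, 0.1635]
tcp_rot: [152.1, 0.1, 80.2]
ft_force: [-39.3, -0.6, 45.8]
opening: 0.359
target [0.6854 0.0945 0.1646] [152.     0.    80.25]
pos [0.6862 0.0943 0.1635] rot [1.5209e+02 1.1000e-01 8.0240e+01] t 22.17 f [-39.3  -0.6  45.8] op 0.359
need lin [ 0.01 -0.01 -0.07] dr [-0.01  0.01  0.01]
```

```bash
python3 -m creep '{"linear":[[0,0,0.03],[0,0,0.03],[0,0,0],[0,0,0],[0,0,0]],"dr":[[0,0,0],[0,0,0],[0,0,0],[0,0,0],[0,0,0]],"fingers":[-0.15,-0.15,-0.15,-0.15,-0.15]}' 20;python3 st.py .018 -.0032 .0577 0
python3 - <<'E'
from station import capture
from h import *
for n in ["wrist","scene"]:
    c=capture(n); np.savez(f"pics/{n}12.npz",**c)
grid(load("wrist12"),230,180,350,300,5,"pics/w12g.png",1.3)
grid(load("scene12"),270,200,360,340,5,"pics/s12g.png",1.3)
E
```

```text
time_s: 22.58
eef_pos: [0.6865, 0.0953, 0.1642]
tcp_rot: [152.0, 0.0, 80.3]
ft_force: [0.5, 0.7, -0.3]
opening: 0.569
target [0.6854 0.0945 0.1646] [152.     0.    80.25]
pos [0.6865 0.0953 0.1642] rot [1.52e+02 4.00e-02 8.03e+01] t 22.58 f [ 0.5  0.7 -0.3] op 0.569
need lin [-0.04 -0.03 -0.04] dr [-0.    0.    0.01]
```

View pics/w12g.png

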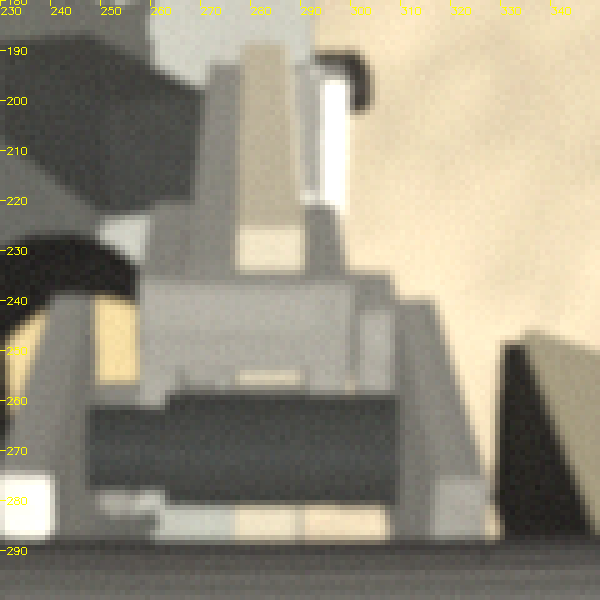

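View pics/s12g.png

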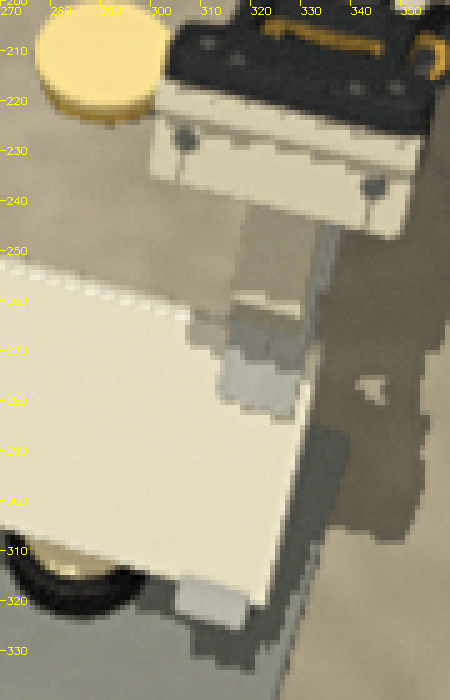

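```bash
python3 -m creep '{"linear":[[0,0,-0.1],[0,0,-0.2],[0,0,-0.5],[0,0,-0.8],[0,0,-1],[0,0,-1],[0,0,-1],[0,0,-1],[0,0,-0.5],[0,0,0]],"dr":[[0,0,0],[0,0,0],[0,0,0],[0,0,0],[0,0,0],[0,0,0],[0,0,0],[0,0,0],[0,0,0],[0,0,0]],"fingers":[-0.4,-0.4,-0.4,-0.4,-0.4,-0.4,-0.4,-0.4,-0.4,-0.4]}' 20;python3 st.py .018 -.0032 .0577 0
python3 - <<'E'
from station import capture
from h import *
for n in ["wrist","scene","top"]:
    c=capture(n); np.savez(f"pics/{n}13.npz",**c)
grid(load("wrist13"),200,80,350,300,3,"pics/w13g.png",1.3)
grid(load("scene13"),225,180,360,350,4,"pics/s13g.png",1.2)
E
```

```text
time_s: 23.52
eef_pos: [0.6259, 0.105, 0.2799]
tcp_rot: [152.0, 0.1, 80.3]
ft_force: [1.1, 0.1, 0.3]
opening: 0.699
target [0.6854 0.0945 0.1646] [152.     0.    80.25]
pos [0.6259 0.105  0.2799] rot [1.5201e+02 7.0000e-02 8.0270e+01] t 23.52 f [1.1 0.1 0.3] op 0.699
need lin [-0.01 -0.04  6.51] dr [-0.    0.01  0.01]
```

View pics/w13g.png

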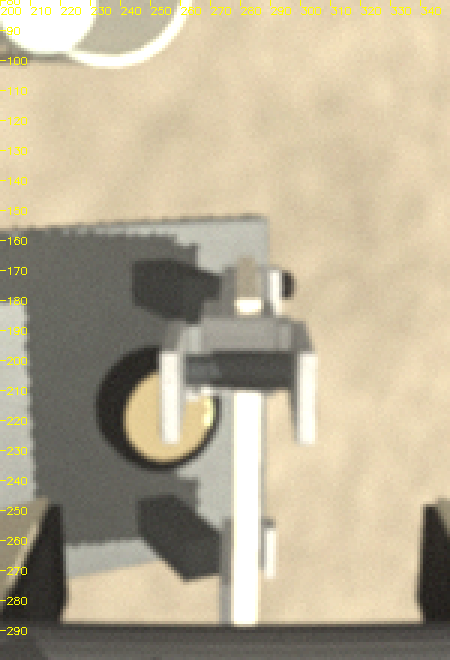

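View pics/s13g.png

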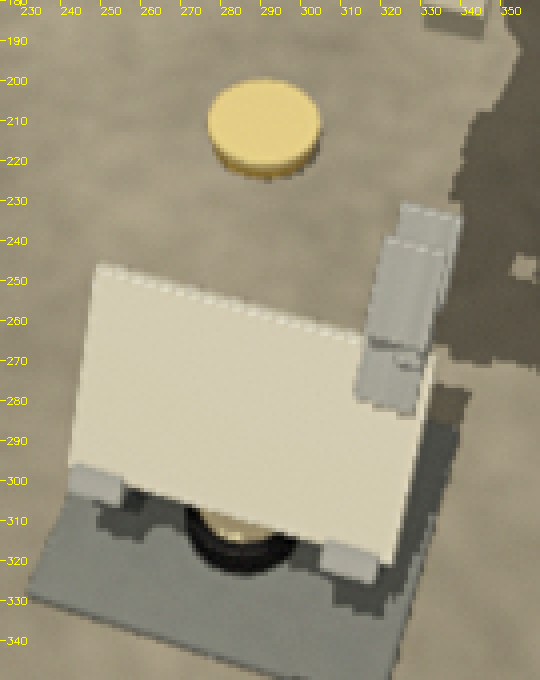

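Run:
```python
from h import *
np.set_printoptions(precision=1,suppress=True)
from st import S,Z,u,n,y
w=load("wrist13");s=load("scene13")
def W(uu,nn,yy): return S+Z.apply((np.array([30,0,60])+u*uu+n*nn+y*yy)/1000)
for uu in (76,78): print("jaw bottom",uu,proj(s,W(uu,13,45)),proj(s,W(uu,13,71)),"meas",(313.7,279.5),(328.5,283.3))
for yy in (45,71): print("tab tops",yy,wproj(w,W(154,1-21,yy)),wproj(w,W(154,1+21,yy)), "scene",proj(s,W(154,22,yy)))
print("meas tabs rows 196.8-226.8, x 252.8(outer left) 305(outer right); scene front tab top (320.5,239),(335.5,242.5)")
for a in [(100,8,-75),(100,8,75),(0,8,75),(0,8,-75)]: print(a,proj(s,W(*a)))
print("meas plate",(248.9,246),(333,268),(322.5,320.5),(242,296.5))
```

```text
jaw bottom 76 [312.7 279.6] [328.  283.8] meas (313.7, 279.5) (328.5, 283.3)
jaw bottom 78 [312.9 278.6] [328.2 282.8] meas (313.7, 279.5) (328.5, 283.3)
tab tops 45 [254.1 227.7] [305.1 227.7] scene [320.1 239.4]
tab tops 71 [253.4 197.1] [305.8 197.1] scene [336.2 243.5]
meas tabs rows 196.8-226.8, x 252.8(outer left) 305(outer right); scene front tab top (320.5,239),(335.5,242.5)
(100, 8, -75) [247.9 247.4]
(100, 8, 75) [333.6 270.4]
(0, 8, 75) [322.6 321.2]
(0, 8, -75) [241.3 297.2]
meas plate (248.9, 246) (333, 268) (322.5, 320.5) (242, 296.5)
```

Run:
```python
from h import *
a=load("scene0")["pixels"].astype(int);b=load("scene13")["pixels"].astype(int)
for nm,(x0,y0,x1,y1) in dict(dish=(270,195,312,228),bottle=(125,258,170,315),beaker=(370,280,418,335),rackfoot=(398,232,485,268)).items():
    print(nm,np.abs(a-b)[y0:y1,x0:x1].mean().round(1))
t=cv2.cvtColor(load("top13")["pixels"],cv2.COLOR_RGB2BGR); s=cv2.cvtColor(load("scene13")["pixels"],cv2.COLOR_RGB2BGR)
cv2.imwrite("pics/fin.png",cv2.resize(np.hstack([s,t]),(800,300)))
```

```text
dish 1.1
bottle 1.2
beaker 1.1
rackfoot 15.9
```

View pics/fin.png

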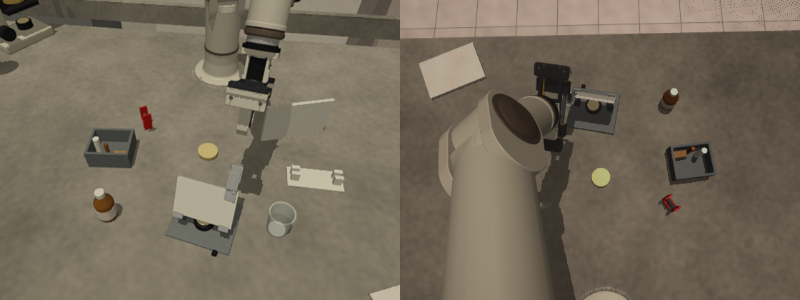

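The final picture shows the plate clipped on the stand, and the dish, bottle and beaker unmoved. The arm is clear, so I'm handing in.

Run:
```python
from station import order
print(order.finish_job())
```

```text
the job is handed in; nothing more can be done
None
```

The plate is on the stand with the steel clip closed over it at the long support, and I handed the job in at about 24 s of the 64 s allowed. I lifted the plate from the rack, seated it on both ledges against the bars and let go. Then I squeezed the clip open, pushed it down over the plate's top edge and bar, released it and backed off.

**Last checks:**
- **Plate:** within about 1 mm of centre across the stand, with no gap to the bars visible in the wrist view.
- **Clip:** the jaws and tabs appear within about 1 px (2 mm or less) of a fully home clip centred on the bar. The jaws are closed on both plate and bar.
- **Dish, bottle and beaker:** unchanged in the scene pictures. The arm was touching nothing.

**What disagreed or was rough:**
- **Camera calibration:** the scene and top cameras differed by about 5 mm in x. I averaged them, and the wrist camera confirmed the result.
- **Plate's top edge:** it reads 1–2 px higher in the scene view than I predicted. I put this down to calibration.
- **Clip seating:** the arm drifted 2–3 mm, so I lifted the clip slightly and re-centred it. The final push home reached about 60 N at the wrist. That is under the 120 N limit, and the load went through the held clip, not the gripper's body.

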